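# Empty a portable meter's battery bay for storage

### The job

The portable meter is going into storage: squeeze the snap tab in the side of its white battery cover to release it, lift the cover off, and take out every spent battery. Sort them for recycling, the flat two-cell packs into the long tray and the rectangular block batteries into the short tray, all lying inside the trays on the bench. Then refit the empty meter's cover so that it sits fully home with its tab snapped back under the catch, and leave the other things on the bench where they are.

Things in the scene. Friction and masses are not known exactly. Their poses are not given: they have to be found in the camera images.
- meter: Grey portable meter, fixed: flat housing, x from -75 to +55 mm, y from -155 to +155 mm, deck 30 mm above the bench. Origin on the bench under the seated cover's middle; x across, y along, z up. On the deck a black strip, 4 mm high, x -19 to 25 mm, y -126 to 126 mm, with five battery places at x = 3 mm, y = -110, -55, 0, 55, 110 mm, some empty.
- seat (a point): Point on the meter's deck (30 mm above the bench) where the seated cover's origin lies; axes as the meter's. Two rounded locating bars along x, 7 mm high, stand at y = -133 and +133 mm from it (x -24 to 26 mm); they go inside the cover's ends with about 2.5 mm play each way.
- catch (a point): Middle of the catch's lip on the meter, 37 mm from the seat point towards the meter's -x. The catch is 24 mm wide (y), reaches from 31.5 to 43 mm from the seat point, its top 16 mm and the lip's underside 12 mm above the deck; the tab's hook sits under the lip.
- cover: White battery cover: loose hood open below, x -29.5 to +31 mm, 280 mm along y, 36 mm high, walls 2.5 mm, 0.11 to 0.18 kg. Origin on the plane of its lower edge, near its middle; axes as the meter's when seated. Snap tab in the middle of its -x wall, grip ribs on the wall opposite. Starts seated, held by the tab's hook. Stands by itself on its lower edge on the bench.
- tab (a joint): Snap tab, a springy leaf in the cover's -x wall, root at y = -36 mm: 0 sprung out, grows pressed inward, stop 0.17 rad; 1.5 N to start, 6 N at the stop. Beyond about 0.12 the hook is clear of the catch: squeeze tab and opposite wall in one grip and lift. To refit, lower the cover squeezed likewise onto the seat, turned like the meter, and let go: the tab springs out under the catch.
- thumb (a point): Centre of the outer face of the tab's thumb pad: at x = -34 mm, y = 0, 26.5 mm above the lower edge in the cover's frame. The pad is 26 mm wide (y), from 18.5 to 34.5 mm above the lower edge, just above the catch. Over the pad and the opposite wall it measures 65 mm, 60 mm with the tab pressed in.
- pack_a: A spent flat pack of two round cells side by side in a grey sleeve, bare metal ends, 45 x 29 x 14.5 mm (length x width x height), 46 g. Absent (None) in some starts. Starts in the meter on its 4 mm strip (underside 34 mm above the bench), length along the meter's x. Origin: centre of its underside; x along its length, y across, z up. Belongs in the long tray.
- pack_b: A spent flat pack of two round cells side by side in a grey sleeve, bare metal ends, 45 x 29 x 14.5 mm (length x width x height), 46 g. Absent (None) in some starts. Starts in the meter on its 4 mm strip (underside 34 mm above the bench), length along the meter's x. Origin: centre of its underside; x along its length, y across, z up. Belongs in the long tray.
- pack_c: A spent flat pack of two round cells side by side in a grey sleeve, bare metal ends, 45 x 29 x 14.5 mm (length x width x height), 46 g. Absent (None) in some starts. Starts in the meter on its 4 mm strip (underside 34 mm above the bench), length along the meter's x. Origin: centre of its underside; x along its length, y across, z up. Belongs in the long tray.
- block_a: A spent rectangular block battery, dark steel shell, two snap studs at one end, 46 x 26.5 x 17.5 mm (length with studs x width x height), 46 g. Absent (None) in some starts. Starts in the meter on its 4 mm strip (underside 34 mm above the bench), length along the meter's x. Origin: centre of its underside; x along its length, y across, z up. Belongs in the short tray.
- block_b: A spent rectangular block battery, dark steel shell, two snap studs at one end, 46 x 26.5 x 17.5 mm (length with studs x width x height), 46 g. Absent (None) in some starts. Starts in the meter on its 4 mm strip (underside 34 mm above the bench), length along the meter's x. Origin: centre of its underside; x along its length, y across, z up. Belongs in the short tray.
- tray_long: The longer of two plain open steel trays, loose: 170 (x) x 120 (y) x 25 mm outside, walls and floor 4 mm, 0.5 kg. Origin: centre of its underside, x along the long side, z up. For the flat two-cell packs.
- tray_short: The shorter, nearly square open steel tray, loose: 120 (x) x 110 (y) x 25 mm outside, walls and floor 4 mm, 0.4 kg. Origin: centre of its underside, z up. For the block batteries.
- dropper_bottle: Bystander: small brown dropper bottle, 35 mm across, 76 mm high. Origin at its foot.
- ink_teal: Bystander: ink pot, 56 mm across, 51 mm high. Origin at its foot.
- vial_stray: Bystander: small screw-cap sample vial, 26 mm across, 56 mm high. Origin at its foot.
Mind the look-alikes: they are no part of the job. What is shaped like the tray_short but purple is not meant.

How it is judged:
By the outcome, as a careful person would: the job done as asked, in the order asked, and still so for the second after the job is handed in, with the robot touching nothing.
Of pack_a, block_a, pack_b, block_b, pack_c only 3 to 5 are there at a start; the rules pass over those that are not, and their reading is None.
At some moment in a run one of tray_long, tray_short may be knocked a few centimetres aside while the robot is not near it.
Once in a run the grip may slacken for a moment while it holds something.
It also fails if it takes over 210 s, if anything falls off the work surface, if the arm or the gripper's body presses on something with over 40 N, if the wrist force passes 120 N, or if a joint passes its speed limit or range.

### The arm

A 7-joint arm with a two-finger parallel gripper is mounted at the origin on a cart in front of the work surface, level with it; the furniture and walls round the work are solid. World frame = base frame: x ahead of the robot, y to its left, z up, the work surface at z = 0. Lengths are in mm, angles in rad, forces in N, time in s.
With the tool pointing down it reaches from about 400 to 875 mm from the base axis. Payload 4.4 kg.
Tool frame: the origin (TCP) lies on the centre line of the jaws, within the pads' length; the fingertips stand 11 mm ahead of it and the grasp point (between the pads) lies 8 mm behind it (ctrl.tips_ahead is the distance from the TCP to the fingertips, in mm); z points along the fingers, y is the line along which they close (so a half turn about z gives the same grasp; the last joint's range is limited). The gripper opens to 85 mm and grips with 20 to 120 N. Pads are 22 mm wide; open, the fingers measure 114 mm over their backs; the gripper's body (76 mm by 85 mm) begins 54 mm behind the grasp point. The pads swing forward as they close: fully open they stand 13 mm farther back than shut.
Start: joints at [1.241, 0.628, 0.038, 1.517, -0.027, 0.996, -0.02], TCP at [169.516, -627.521, 221.213] pointing down, gripper open.
Joint ranges: [-3.06, 3.06], [-0.37, 2.12], [-1.25, 1.32], [0.18, 2.47], [-1.1, 4.24], [0.23, 1.98], [-2.94, 2.94]. Speed limits (rad/s): [2.57, 2.57, 3.14, 3.14, 3.14, 3.14, 3.14].

### API

Orientations are given as [roll, pitch, yaw] about the fixed x, y, z axes, in that order (R = Rz(yaw) Ry(pitch) Rx(roll)).
In Python, from cell import ctrl, eyes, job gives the robot as it stands. The module is installed in compiled form; this text tells all that it offers.
- The arm moves only by the tool carry_out, never from a script. Its argument "moves" is a list of rows, each an object of numbers: "tx", "ty", "tz": the shift along the tool's x, y, z as a fraction of full scale; "twist": the turn about the tool's z as a fraction of full scale; "fingers": the opening, from 0 (shut) to 1 (fully open). In form: [{"tx": .., "ty": .., "tz": .., "twist": .., "fingers": ..}, ...]. A call has 1 to 12 rows; each row shifts and turns the commanded pose from where the row before left it, along the tool's axes as they then stand; what a row does not reach is not made up. Full scale, the value 1, is 0.3 m for a shift and pi rad for a turn. A row lasts 1/8 s, in which the tool goes at most 62.5 mm and 10.7 degrees, less where a joint would pass 70% of its speed; a pose out of reach is approached as far as the arm can. A call with a number of a shift or a turn outside -1 to 1 is refused whole. A call with a gripper value outside its range is refused whole. The fingers move at their own pace and stop on an object; the grip force is fixed at half the most. Time passes only in rows, so rows that do not move let the fingers close. It gives the time, the measured TCP pose, the force, the opening and the grip force at its end, in the units of the state.
- ctrl.read_state(): the state, without advancing time (a new reading comes with each control period).
- eyes.get_image(name): name is "side" or "top" or "wrist"; returns a dict with "color" (400x640x3 uint8, blue, green, red), "fovy" (degrees; the focal length in pixels is half the picture's height over the tangent of half this angle, whatever the lens; pixels are square), "cx", "cy" (the principal point, pixels), "world_from_camera" (4x4, takes a point from camera to world coordinates). Camera axes: x right, y up, looking along -z (the intrinsics and any distortion apply to the point x, -y, -z); pixel columns grow to the right and rows downward; lengths in mm; the calibration is good to about 2 mm. A picture is of the moment at which its call begins. There is no depth.
- job.finish_job(): hands the job in; it is judged then, once.
The state is a dict: "clock": time; "qpos": joint angles; "qd": joint speeds; "tau": joint torques, N m; "eef_pos": TCP position; "tool_rot": TCP orientation; "force": force on the tool from outside, world axes, zero at the start; "torque": the same for the moment, N m; "width": finger opening in mm; "gripper_force": force on a finger pad.
Only numpy, scipy, OpenCV 4.12 (cv2) and the standard library are available. Lean on these libraries where they do the work, as an engineer would, in place of code of your own. Each camera call takes 0.05 s, during which the arm holds its last target. There are 200 camera calls.

## Working session

There is one attempt and no reset: what is moved stays moved. The work goes in short steps, Python scripts to look and compute and a tool call to move; the robot and the scene stay as the last step left them, time stands still between calls to the robot, and variables do not carry over. Pictures are saved under pics/ and viewed, at most 19 in all, crops included, and the job is handed in when it is done.

Besides the shell and the picture viewer there is one more tool, called after ">>>" in YAML: its name, and indented under it one key for each argument. carry_out: Moves the arm, as the interface text tells. Its arguments: {"type":"object","properties":{"moves":{"type":"array","items":{"type":"object","properties":{"tx":{"type":"number","minimum":-1,"maximum":1},"ty":{"type":"number","minimum":-1,"maximum":1},"tz":{"type":"number","minimum":-1,"maximum":1},"twist":{"type":"number","minimum":-1,"maximum":1},"fingers":{"type":"number"}}}}},"required":["moves"]}

```bash
mkdir -p pics
cat > h.py <<'E'
import numpy as np, cv2
from cell import ctrl, eyes, job
def snap(n,f):
    im=eyes.get_image(n); cv2.imwrite(f'pics/{f}.png',im['color']); np.save(f'pics/{f}.npy',np.array([im['fovy'],im['cx'],im['cy'],*np.array(im['world_from_camera']).ravel()],float)); return im
def cal(f):
    a=np.load(f'pics/{f}.npy'); return 200/np.tan(np.radians(a[0])/2),a[1],a[2],a[3:].reshape(4,4)
def w(f,u,v,z):
    F,cx,cy,T=cal(f); d=T[:3,:3]@np.array([(u-cx)/F,-(v-cy)/F,-1]); o=T[:3,3]; return (o+d*(z-o[2])/d[2]).round(1)
def px(f,p):
    F,cx,cy,T=cal(f); c=T[:3,:3].T@(np.array(p)-T[:3,3]); return np.array([cx+F*c[0]/-c[2],cy-F*c[1]/-c[2]]).round(1)
def crop(f,x0,y0,x1,y1,s,out):
    im=cv2.imread(f'pics/{f}.png')[y0:y1,x0:x1]; cv2.imwrite(f'pics/{out}.png',cv2.resize(im,None,fx=s,fy=s,interpolation=cv2.INTER_CUBIC))
E
python3 - <<'E'
from h import *
for n in('top','side'):
    im=snap(n,n+'0'); print({k:v for k,v in im.items() if k!='color'})
print(ctrl.read_state(), ctrl.tips_ahead)
E
```

```text
{'fovy': 55.69021551280222, 'cx': 318.4746520240031, 'cy': 198.30856475185587, 'world_from_camera': array([[-2.25074843e-02,  9.88117946e-01, -1.52040580e-01,
         4.09900723e+02],
       [-9.99746551e-01, -2.21702248e-02,  3.91331618e-03,
        -8.91422962e+01],
       [ 4.96044106e-04,  1.52090125e-01,  9.88366505e-01,
         1.10719748e+03],
       [ 0.00000000e+00,  0.00000000e+00,  0.00000000e+00,
         1.00000000e+00]])}
{'fovy': 56.15054971842021, 'cx': 319.108022695224, 'cy': 196.85124014756124, 'world_from_camera': array([[-7.93527381e-01, -4.43244916e-01,  4.16951123e-01,
         1.00489059e+03],
       [ 6.08222690e-01, -5.55761141e-01,  5.66740428e-01,
         4.83159374e+02],
       [-1.94795817e-02,  7.03323182e-01,  7.10603298e-01,
         7.71594731e+02],
       [ 0.00000000e+00,  0.00000000e+00,  0.00000000e+00,
         1.00000000e+00]])}
{'clock': 0.1, 'qpos': array([ 1.24121558,  0.62922614,  0.03842548,  1.51827818, -0.02697047,
        0.99630818, -0.02000257]), 'qd': array([-0.00079004, -0.00089841,  0.00242032, -0.00356392,  0.00063482,
        0.00208234,  0.00092398]), 'tau': array([ 3.07785667e-03, -5.64536619e+01,  1.23027351e+00, -1.93975478e+01,
        1.11061989e-02,  5.40168781e-03, -1.93510147e-05]), 'eef_pos': array([ 169.35559075, -626.94553959,  220.39528042]), 'tool_rot': array([-3.13989050e+00,  2.94231305e-05,  2.63809633e-01]), 'force': array([-0.2399554 , -0.50421432, -0.54740775]), 'torque': array([-0.00435859,  0.01327991,  0.01142695]), 'gripper_force': 0.0, 'width': 85.4170729878777} 11.0
```

View pics/top0.png

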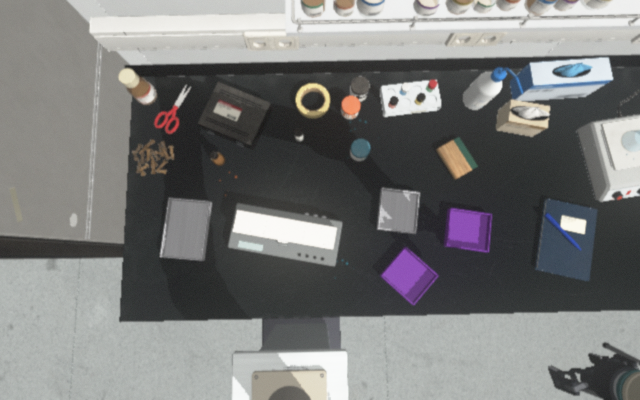

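View pics/side0.png

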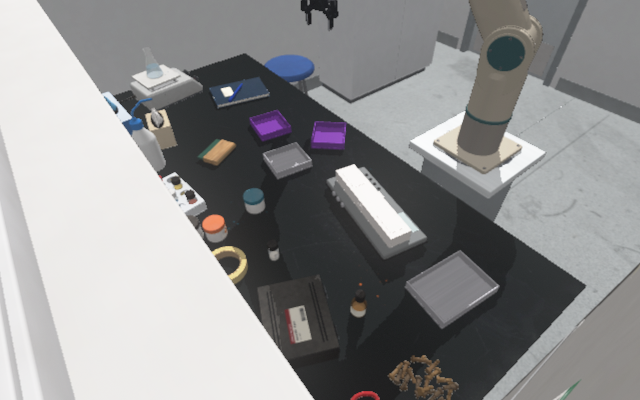

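The top picture shows the meter at (286,235) and grey trays at (186,229), the long one, and (398,211), the nearly square one. The purple boxes at (468,230) and (410,276) are look-alikes, so the short tray is the grey square one at (398,211). I'll confirm that in one enlarged crop.

Run:
```python
from h import *
crop('top0',150,180,430,290,2.8,'c0')
crop('side0',310,150,510,330,3.3,'c1')
for p in [(186,229),(398,211),(286,235)]: print(w('top0',*p,20))
```

```text
[496.6 288.5  20. ]
[ 534.9 -322.4   20. ]
[473.    1.9  20. ]
```

View pics/c0.png

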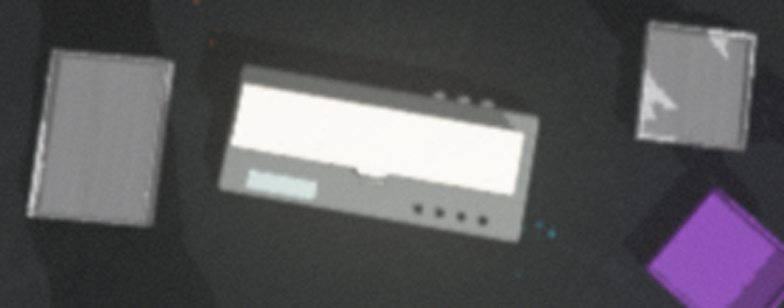

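View pics/c1.png

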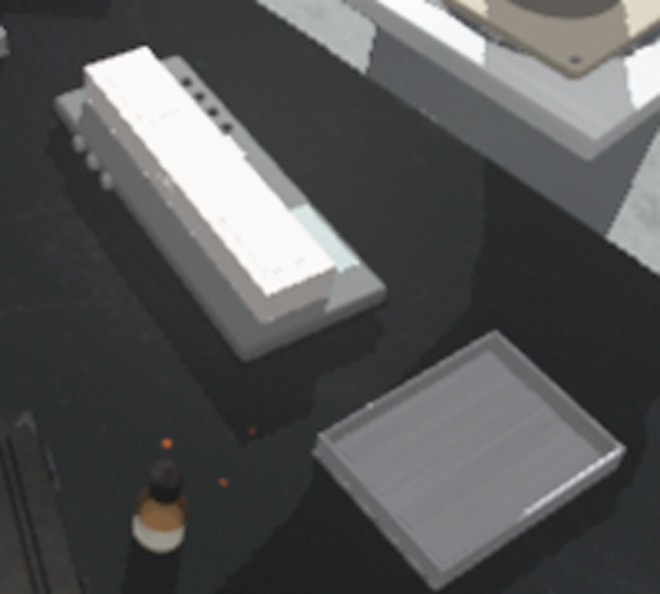

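The crops show the grey steel trays clearly: the long one's corners at about (50,50)–(173,62)–(152,225)–(28,217) in the crop, the short one's at (650,22)–(755,33)–(745,150)–(636,138). The meter has its tab facing the robot at crop (372,175).

```bash
cat >> h.py <<'E'
def unc(U,V,x0,y0,s): return (U+.5)/s-.5+x0,(V+.5)/s-.5+y0
def fitpose(obs,p0):
    # obs: list of (f,(u,v),(mx,my,mz))
    from scipy.optimize import least_squares
    def P(p,m): c,s=np.cos(p[2]),np.sin(p[2]); return [p[0]+c*m[0]-s*m[1],p[1]+s*m[0]+c*m[1],m[2]]
    def r(p): return np.concatenate([px2(f,P(p,m))-np.array(q) for f,q,m in obs])
    R=least_squares(r,p0,loss='soft_l1',x_scale=[100,100,.1]); return R.x.round(4), r(R.x).reshape(-1,2).round(1)
def px2(f,p):
    F,cx,cy,T=cal(f); c=T[:3,:3].T@(np.array(p)-T[:3,3]); return np.array([cx+F*c[0]/-c[2],cy-F*c[1]/-c[2]])
E
python3 - <<'E'
from h import *
t=lambda U,V:unc(U,V,150,180,2.8); s=lambda U,V:unc(U,V,310,150,3.3)
T='top0';S='side0'
obs=[(T,t(245,66),(55,155,30)),(T,t(539,115),(55,-155,30)),(T,t(519,241),(-75,-155,30)),(T,t(220,188),(-75,155,30)),
(T,t(244,84),(31,140,66)),(T,t(523,130),(31,-140,66)),(T,t(514,194),(-29.5,-140,66)),(T,t(232,147),(-29.5,140,66)),
(S,s(85,68),(31,-140,66)),(S,s(148,47),(-29.5,-140,66)),(S,s(334,265),(-29.5,140,66)),(S,s(266,292),(31,140,66)),(S,s(385,290),(-75,155,30)),(S,s(245,335),(55,155,30))]
print(fitpose(obs,[480,0,0]))
for nm,L,W,c,p0 in (('long',85,60,[(50,50),(173,62),(152,225),(28,217)],[496,288,1.5]),('short',60,55,[(650,22),(755,33),(745,150),(636,138)],[535,-322,-.1])):
    M=[(L,W),(L,-W),(-L,-W),(-L,W)]
    p=p0; p[2]=-.1
    print(nm,fitpose([(T,t(*c[i]),(*M[i],25)) for i in range(4)],p))
E
```

```text
(array([ 4.854038e+02,  2.639500e+00, -1.922000e-01]), array([[-1.3, -0.8],
       [ 0.2, -0.2],
       [-0.1,  0.5],
       [-1.7,  0.5],
       [-0.2,  0.3],
       [-0.1,  0.9],
       [-0.5, -0.1],
       [-0.4, -0.7],
       [-1. , -1.1],
       [-1.7, -1.1],
       [-0.1, -1.2],
       [-0.4, -0.4],
       [ 0.7, -1.9],
       [-0.6,  4. ]]))
long (array([ 4.969099e+02,  2.876500e+02, -1.005000e-01]), array([[ 1.4,  0.3],
       [-1.3, -0.8],
       [-1.1,  0.4],
       [ 1. , -0. ]]))
short (array([ 5.367519e+02, -3.227523e+02, -1.448000e-01]), array([[-0.4, -0. ],
       [-0.1,  0.6],
       [ 0. , -0. ],
       [ 0.5, -0.5]]))
```

Run:
```python
from h import *
for n,p,z in (('dropper top?',(213,152),70),('dropperbase',(219,162),5),('vial',(299,138),40),('ink',(360,150),50),('box corner',(255,145),30),('box corner2',(200,127),30),('tape',(312,117),20),('blue ink top',(360,145),50),('sponge',(455,158),30),('bench front',(300,320),0),('mug',(350,107),50)): print(n,w('top0',*p,z))
for n,p in (('dropperbase s',(358,314)),('vial base s',(273,259)),('inkbase s',(255,210)),('black box s',(335,352)),('b2',(258,295)),('b3',(322,280))): print(n,w('side0',*p,0))
```

```text
dropper top? [708.4 201.6  70. ]
dropperbase [695.9 201.3   5. ]
vial [753.7 -40.5  40. ]
ink [ 710.7 -216.1   50. ]
box corner [738.4  89.7  30. ]
box corner2 [797.3 252.9  30. ]
tape [824.7 -79.6  20. ]
blue ink top [ 725.6 -216.7   50. ]
sponge [ 686.  -495.6   30. ]
bench front [234.4 -33.6   0. ]
mug [ 841.5 -191.9   50. ]
dropperbase s [706.3 210.1   0. ]
vial base s [774.8 -30.8   0. ]
inkbase s [ 724.8 -203.4   -0. ]
black box s [799.2 243.8   0. ]
b2 [856.4  32.8   0. ]
b3 [715.8  92.5   0. ]
```

>>> carry_out:
  moves:
    - {"tz": -0.2, "fingers": 1}
    - {"tz": -0.2, "fingers": 1}

```text
validation failed for argument at $.mo...
```

>>> carry_out:
  moves:
    - {"tx": 0.13, "ty": -0.146, "tz": 0, "twist": 0, "fingers": 1}
    - {"tx": 0.13, "ty": -0.146, "tz": 0, "twist": 0, "fingers": 1}
    - {"tx": 0.13, "ty": -0.146, "tz": 0, "twist": 0, "fingers": 1}
    - {"tx": 0.13, "ty": -0.146, "tz": 0, "twist": 0, "fingers": 1}
    - {"tx": 0.13, "ty": -0.146, "tz": 0, "twist": 0, "fingers": 1}
    - {"tx": 0.13, "ty": -0.146, "tz": 0, "twist": 0, "fingers": 1}
    - {"tx": 0.13, "ty": -0.146, "tz": 0, "twist": 0, "fingers": 1}
    - {"tx": 0.13, "ty": -0.146, "tz": 0, "twist": 0, "fingers": 1}
    - {"tx": 0.13, "ty": -0.146, "tz": 0, "twist": 0, "fingers": 1}
    - {"tx": 0.13, "ty": -0.146, "tz": 0, "twist": 0, "fingers": 1}
    - {"tx": 0.13, "ty": -0.146, "tz": 0, "twist": 0, "fingers": 1}

```text
clock: 1.48
eef_pos: [458.6, -48.8, 221.2]
tool_rot: [3.141, 0.0, 0.264]
force: [-0.1, -0.1, -0.0]
width: 85.3
gripper_force: 0.0
```

>>> carry_out:
  moves:
    - {"tx": 0, "ty": 0, "tz": 0, "twist": -0.059, "fingers": 0.85}
    - {"tx": 0, "ty": 0, "tz": 0, "twist": -0.059, "fingers": 0.85}
    - {"tx": 0, "ty": 0, "tz": 0, "twist": -0.059, "fingers": 0.85}
    - {"tx": 0, "ty": 0, "tz": 0, "twist": -0.059, "fingers": 0.85}
    - {"tx": 0, "ty": 0, "tz": 0, "twist": -0.059, "fingers": 0.85}
    - {"tx": 0, "ty": 0, "tz": 0, "twist": -0.06, "fingers": 0.85}

```text
clock: 2.22
eef_pos: [457.8, -50.6, 221.0]
tool_rot: [-3.141, 0.0, 1.384]
force: [0.3, -0.4, 0.6]
width: 72.6
gripper_force: 0.0
```

```bash
cat >> h.py <<'E'
MP=[485.4,2.6,-0.192]
def mw(x,y,P=None):
    P=P or MP; c,s=np.cos(P[2]),np.sin(P[2]); return np.array([P[0]+c*x-s*y,P[1]+s*x+c*y])
def go(x,y,z,yaw=None):
    s=ctrl.read_state(); e=s['eef_pos']; a=s['tool_rot'][2]; d=np.array([x,y,z])-e
    t=np.array([d[0]*np.cos(a)+d[1]*np.sin(a),d[0]*np.sin(a)-d[1]*np.cos(a),-d[2]])
    print('eef',e.round(1),'yaw',round(a,4),'w',round(s['width'],1),'rows',(np.hypot(*t[:2])/60).round(1),'tot',(t/300).round(4),'twist',None if yaw is None else round((a-yaw)/np.pi,4))
E
python3 - <<'E'
from h import *
go(*mw(0,0),130,np.pi/2+MP[2]); snap('wrist','w0'); snap('side','s1')
for p in ((0,0,66),(-34,0,56.5),(31,0,66)): print(px('w0',[*mw(*p[:2]),p[2]]))
e=ctrl.read_state()['eef_pos']
print(px('s1',e),px('s1',e-[0,0,11]), px('s1',e-[0,0,31]))
E
```

```text
eef [457.8 -50.6 221. ] yaw 1.3841 w 72.6 rows 1.0 tot [0.1912 0.0576 0.3034] twist 0.0017
[339.2 121.7]
[301.6 121.1]
[373.8 121.9]
[368.  135.1] [367.7 138.7] [367.1 145.2]
```

View pics/w0.png

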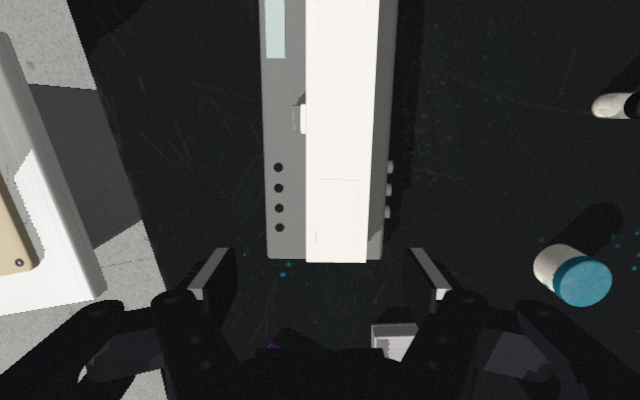

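The wrist picture shows the cover's near end at (306,262)–(367,262), its edges at the tab row at u 306 and 376, and the tab at (300,119), close to the prediction of (302,121).

Run:
```python
from h import *
for m in ((-29.5,-140,66),(31,-140,66),(-75,-155,30),(55,-155,30),(-34,0,56.5)): print(m,px('w0',[*mw(*m[:2]),m[2]]))
W='w0'
o=[(W,(306,262),(-29.5,-140,66)),(W,(367,262),(31,-140,66)),(W,(267,259),(-75,-155,30)),(W,(381.5,260),(55,-155,30))]
F=lambda u,v:None
print(fitpose(o,MP))
# predicted edge u at v=0 (y ~?)
for y in (100,150): print(px('w0',[*mw(-29.5,y),66]),px('w0',[*mw(31,y),66]))
crop('s1',300,70,450,190,5,'c2')
```

```text
(-29.5, -140, 66) [306.8 264.9]
(31, -140, 66) [367.1 265.1]
(-75, -155, 30) [267.4 262.6]
(55, -155, 30) [383.5 263.1]
(-34, 0, 56.5) [301.6 121.1]
(array([ 4.859148e+02,  6.177400e+00, -1.961000e-01]), array([[ 0.1, -0.6],
       [-0.5, -0. ],
       [-0.5,  0.3],
       [ 1.5,  0.3]]))
[305.5  -4.6] [379.7  -4.1]
[305.2 -77.2] [383.2 -76.7]
```

View pics/c2.png

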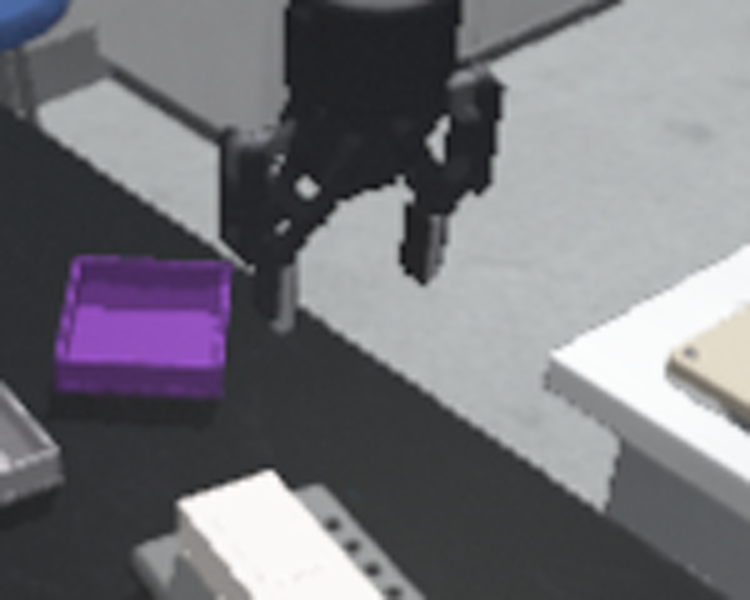

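>>> carry_out:
  moves:
    - {"tx": 0.196, "ty": 0.059, "tz": 0, "twist": 0.002, "fingers": 1}
    - {"tx": 0, "ty": 0, "tz": 0.18, "twist": 0, "fingers": 1}
    - {"tx": 0, "ty": 0, "tz": 0.18, "twist": 0, "fingers": 1}
    - {"tx": 0, "ty": 0, "tz": 0.12, "twist": 0, "fingers": 1}
    - {"tx": 0, "ty": 0, "tz": 0, "twist": 0, "fingers": 1}

```text
clock: 2.95
eef_pos: [484.5, 3.7, 75.1]
tool_rot: [-3.136, 0.002, 1.369]
force: [0.0, -0.4, 0.8]
width: 85.4
gripper_force: 0.0
```

Run:
```python
from h import *
go(486.2,4,52,1.377); snap('side','s2'); crop('s2',320,130,440,250,5,'c3')
e=ctrl.read_state()['eef_pos']; print(5*(px('s2',e)-[320,130]))
for m in ((-34,13,64.5),(-34,13,48.5),(31,0,66),(31,0,50)): print(m,5*(px('s2',[*mw(*m[:2]),m[2]])-[320,130]))
```

```text
eef [484.5   3.7  75.1] yaw 1.3695 w 85.4 rows 0.0 tot [0.0022 0.0054 0.077 ] twist -0.0024
[251.  319.5]
(-34, 13, 64.5) [316.5 328.5]
(-34, 13, 48.5) [313.  349.5]
(31, 0, 66) [198.  351.5]
(31, 0, 50) [196.5 373. ]
```

View pics/c3.png

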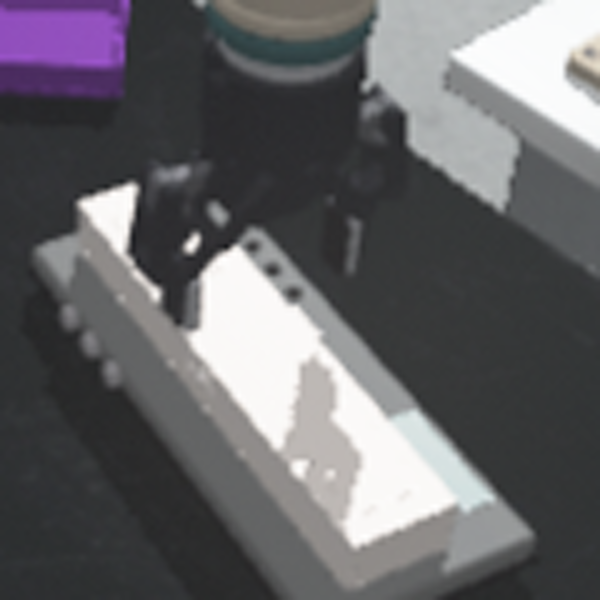

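The side crop shows both fingertips, at (185,328) and (348,273), standing either side of the cover. I'll go down and squeeze.

>>> carry_out:
  moves:
    - {"tx": 0.002, "ty": 0.004, "tz": 0.042, "twist": -0.0024, "fingers": 1}
    - {"tx": 0, "ty": 0, "tz": 0.042, "twist": 0, "fingers": 1}
    - {"tx": 0, "ty": 0, "tz": 0, "twist": 0, "fingers": 1}

```text
clock: 3.38
eef_pos: [487.6, 4.0, 51.6]
tool_rot: [-3.141, 0.0, 1.379]
force: [-0.6, -0.1, 0.4]
width: 85.5
gripper_force: 0.0
```

>>> carry_out:
  moves:
    - {"tx": 0, "ty": 0, "tz": 0, "twist": 0, "fingers": 0.5}
    - {"tx": 0, "ty": 0, "tz": 0, "twist": 0, "fingers": 0.5}
    - {"tx": 0, "ty": 0, "tz": 0, "twist": 0, "fingers": 0.5}
    - {"tx": 0, "ty": 0, "tz": 0, "twist": 0, "fingers": 0.5}

```text
clock: 3.88
eef_pos: [489.0, 4.3, 54.0]
tool_rot: [3.139, -0.0, 1.379]
force: [-2.0, -0.2, 17.7]
width: 42.7
gripper_force: 9.0
```

Run:
```python
from h import *
snap('wrist','w1'); snap('side','s3'); a=cv2.imread('pics/w1.png')[150:400,120:520]; b=cv2.imread('pics/s3.png')[130:255,320:440]
cv2.imwrite('pics/c4.png',np.hstack([a,cv2.resize(b,(240,250),interpolation=cv2.INTER_CUBIC)]))
```

```text
(no output)
```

View pics/c4.png

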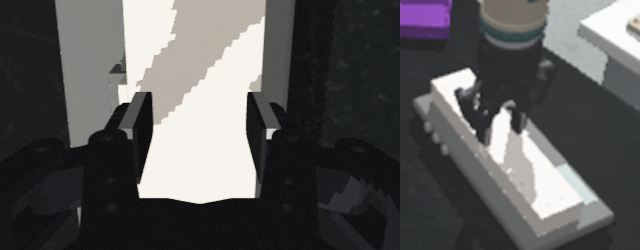

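Run:
```python
from h import *
s=ctrl.read_state(); e=s['eef_pos']; a=s['tool_rot'][2]; print(e,s['tool_rot'],s['force'],s['width'])
tx=np.array([np.cos(a),np.sin(a),0]);ty=np.array([np.sin(a),-np.cos(a),0])
O=np.array([120,150])
for h in (-11,0,10,20,30):
    for sgn in (-1,1):
        print(h,sgn,[ (px('w1',e+sgn*21.3*ty+k*tx+[0,0,h])-O).tolist() for k in (-11,11)])
print('tab',[ (px('w1',[*mw(-34,k),48.5+16])-O).tolist() for k in (-13,13)])
print('edges',px('w1',[*mw(-29.5,0),66])-O,px('w1',[*mw(31,0),66])-O)
```

```text
[488.91679589   4.29497265  54.00196609] [ 3.13895032e+00 -2.17111210e-04  1.37923856e+00] [-2.83476384 -0.10066642 17.90084772] 42.87868529813059
-11 -1 [[160.2, 112.80000000000001], [158.89999999999998, 73.6]]
-11 1 [[240.3, 112.69999999999999], [241.7, 73.5]]
0 -1 [[157.8, 122.5], [156.3, 81.0]]
0 1 [[243.0, 122.30000000000001], [244.5, 80.9]]
10 -1 [[155.3, 132.39999999999998], [153.60000000000002, 88.69999999999999]]
10 1 [[245.7, 132.3], [247.5, 88.6]]
20 -1 [[152.5, 143.7], [150.60000000000002, 97.4]]
20 1 [[248.8, 143.5], [250.89999999999998, 97.30000000000001]]
30 -1 [[149.39999999999998, 156.5], [147.2, 107.39999999999998]]
30 1 [[252.39999999999998, 156.3], [254.7, 107.30000000000001]]
tab [[122.0, 141.2], [118.5, 89.80000000000001]]
edges [129.4 117.6] [261.3 117.4]
```

Both pictures show the pads resting on the cover's top (wrist crop, pad corners at (153,92) and (248,92)). The tips stand about 13 mm behind the TCP, so I have to go lower. I'll lift, open and retry.

>>> carry_out:
  moves:
    - {"tx": 0, "ty": 0, "tz": -0.08, "twist": 0, "fingers": 1}
    - {"tx": 0, "ty": 0, "tz": 0, "twist": 0, "fingers": 1}
    - {"tx": 0, "ty": 0, "tz": 0, "twist": 0, "fingers": 1}
    - {"tx": 0, "ty": 0, "tz": 0, "twist": 0, "fingers": 1}

```text
clock: 4.47
eef_pos: [487.5, 4.1, 75.5]
tool_rot: [-3.14, 0.0, 1.379]
force: [-0.6, -0.1, 0.6]
width: 85.0
gripper_force: 0.0
```

>>> carry_out:
  moves:
    - {"tx": 0, "ty": -0.006, "tz": 0.06, "twist": 0, "fingers": 1}
    - {"tx": 0, "ty": 0, "tz": 0.04, "twist": 0, "fingers": 1}
    - {"tx": 0, "ty": 0, "tz": 0, "twist": 0, "fingers": 1}

```text
clock: 4.85
eef_pos: [485.3, 4.5, 44.9]
tool_rot: [-3.139, 0.001, 1.38]
force: [0.1, -0.4, 0.1]
width: 85.2
gripper_force: 0.0
```

Run:
```python
from h import *
go(486.2,4,38,1.377)
print(ctrl.read_state()['force']); snap('top','t2')
for i,p in enumerate(((0,0,66),)): print(px('t2',[*mw(0,0),66]))
```

```text
eef [485.3   4.5  44.9] yaw 1.3796 w 85.2 rows 0.0 tot [-0.0011  0.0032  0.0231] twist 0.0008
[ 0.06721208 -0.39409328  0.09239596]
[284.3 229.5]
```

>>> carry_out:
  moves:
    - {"tx": -0.001, "ty": 0.003, "tz": 0.022, "twist": 0, "fingers": 1}
    - {"tx": 0, "ty": 0, "tz": 0, "twist": 0, "fingers": 1}

```text
clock: 5.15
eef_pos: [487.1, 4.0, 39.2]
tool_rot: [-3.141, 0.0, 1.379]
force: [0.1, -0.6, -0.6]
width: 85.4
gripper_force: 0.0
```

>>> carry_out:
  moves:
    - {"tx": 0, "ty": 0, "tz": 0, "twist": 0, "fingers": 0.74}
    - {"tx": 0, "ty": 0, "tz": 0, "twist": 0, "fingers": 0.66}
    - {"tx": 0, "ty": 0, "tz": 0, "twist": 0, "fingers": 0.6}
    - {"tx": 0, "ty": 0, "tz": 0, "twist": 0, "fingers": 0.6}

```text
clock: 5.65
eef_pos: [488.7, 3.9, 40.6]
tool_rot: [3.138, -0.001, 1.378]
force: [-0.9, -0.5, 8.0]
width: 58.4
gripper_force: 63.1
```

>>> carry_out:
  moves:
    - {"tx": 0, "ty": 0, "tz": -0.01, "twist": 0, "fingers": 0.3}
    - {"tx": 0, "ty": 0, "tz": -0.01, "twist": 0, "fingers": 0.3}
    - {"tx": 0, "ty": 0, "tz": -0.01, "twist": 0, "fingers": 0.3}
    - {"tx": 0, "ty": 0, "tz": 0, "twist": 0, "fingers": 0.3}

```text
clock: 6.15
eef_pos: [487.1, 4.0, 48.6]
tool_rot: [3.141, -0.0, 1.379]
force: [0.5, 0.3, -1.4]
width: 58.2
gripper_force: 64.3
```

>>> carry_out:
  moves:
    - {"tx": 0, "ty": 0, "tz": -0.06, "twist": 0, "fingers": 0.3}
    - {"tx": 0, "ty": 0, "tz": -0.06, "twist": 0, "fingers": 0.3}
    - {"tx": 0, "ty": 0, "tz": -0.05, "twist": 0, "fingers": 0.3}
    - {"tx": 0, "ty": 0.09, "tz": 0, "twist": 0, "fingers": 0.3}
    - {"tx": 0, "ty": 0.1, "tz": 0, "twist": 0, "fingers": 0.3}
    - {"tx": 0, "ty": 0.1, "tz": 0, "twist": 0, "fingers": 0.3}
    - {"tx": 0, "ty": 0.1, "tz": 0, "twist": 0, "fingers": 0.3}
    - {"tx": 0, "ty": 0.09, "tz": 0, "twist": 0, "fingers": 0.3}
    - {"tx": 0, "ty": 0, "tz": 0, "twist": 0, "fingers": 0.3}

```text
clock: 7.28
eef_pos: [630.0, -24.0, 99.2]
tool_rot: [3.14, -0.0, 1.378]
force: [-0.5, 0.3, -2.1]
width: 58.3
gripper_force: 64.8
```

Run:
```python
from h import *
go(*mw(140,0),18,1.377)
print(ctrl.read_state()['force']); a=snap('top','t3'); b=snap('side','s4')
A=cv2.imread('pics/t3.png')[120:290,150:430]; B=cv2.imread('pics/s4.png')[130:350,240:520]
cv2.imwrite('pics/c5.png',np.vstack([cv2.resize(A,None,fx=2,fy=2)[:280],cv2.resize(B,None,fx=2,fy=2)[:320]]))
```

```text
eef [630.  -24.   99.2] yaw 1.378 w 58.3 rows 0.1 tot [-0.0048 -0.0234  0.2706] twist 0.0003
[-0.49732144  0.30333071 -2.12062983]
```

View pics/c5.png

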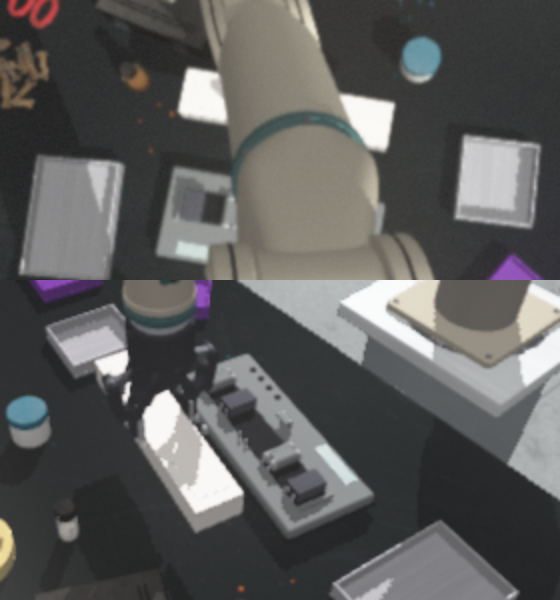

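The pictures show the cover lifted over clear bench. There are four batteries in the meter, at (302,488), (283,460), (238,402) and (224,383) in the lower half, and the middle place is empty.

>>> carry_out:
  moves:
    - {"tx": 0, "ty": 0, "tz": 0.1, "twist": 0, "fingers": 0.3}
    - {"tx": 0, "ty": 0, "tz": 0.1, "twist": 0, "fingers": 0.3}
    - {"tx": 0, "ty": 0, "tz": 0.07, "twist": 0, "fingers": 0.3}
    - {"tx": 0, "ty": 0, "tz": 0.01, "twist": 0, "fingers": 0.3}
    - {"tx": 0, "ty": 0, "tz": 0, "twist": 0, "fingers": 0.3}

```text
clock: 8.0
eef_pos: [628.7, -23.2, 15.9]
tool_rot: [3.141, -0.0, 1.379]
force: [0.1, -0.1, -1.8]
width: 58.2
gripper_force: 64.8
```

>>> carry_out:
  moves:
    - {"tx": 0, "ty": 0, "tz": 0.007, "twist": 0, "fingers": 0.3}
    - {"tx": 0, "ty": 0, "tz": 0.007, "twist": 0, "fingers": 0.3}
    - {"tx": 0, "ty": 0, "tz": 0, "twist": 0, "fingers": 0.3}

```text
clock: 8.38
eef_pos: [628.5, -23.5, 11.4]
tool_rot: [3.141, 0.0, 1.379]
force: [-0.6, 0.0, -1.3]
width: 58.4
gripper_force: 64.8
```

>>> carry_out:
  moves:
    - {"tx": 0, "ty": 0, "tz": 0.005, "twist": 0, "fingers": 0.3}
    - {"tx": 0, "ty": 0, "tz": 0, "twist": 0, "fingers": 0.3}

```text
clock: 8.62
eef_pos: [628.7, -23.4, 10.8]
tool_rot: [3.141, 0.0, 1.379]
force: [-1.9, 0.2, 5.7]
width: 58.6
gripper_force: 65.3
```

>>> carry_out:
  moves:
    - {"tx": 0, "ty": 0, "tz": 0, "twist": 0, "fingers": 1}
    - {"tx": 0, "ty": 0, "tz": 0, "twist": 0, "fingers": 1}
    - {"tx": 0, "ty": 0, "tz": 0, "twist": 0, "fingers": 1}
    - {"tx": 0, "ty": 0, "tz": -0.1, "twist": 0, "fingers": 1}
    - {"tx": 0, "ty": 0, "tz": -0.17, "twist": 0, "fingers": 1}
    - {"tx": 0, "ty": 0, "tz": -0.17, "twist": 0, "fingers": 1}
    - {"tx": -0.15, "ty": -0.13, "tz": -0.03, "twist": 0, "fingers": 0.8}
    - {"tx": -0.15, "ty": -0.13, "tz": 0, "twist": 0, "fingers": 0.8}
    - {"tx": -0.15, "ty": -0.13, "tz": 0, "twist": 0, "fingers": 0.8}
    - {"tx": -0.15, "ty": -0.08, "tz": 0, "twist": 0, "fingers": 0.8}
    - {"tx": 0, "ty": 0, "tz": 0, "twist": 0, "fingers": 0.8}

```text
clock: 10.0
eef_pos: [452.3, -177.2, 150.6]
tool_rot: [-3.139, 0.002, 1.372]
force: [0.2, 0.8, 0.3]
width: 68.1
gripper_force: 0.0
```

Run:
```python
from h import *
go(*mw(3,-110),80,1.377)
snap('wrist','w2'); 
for y in (-110,-55,0,55,110): print(y,px('w2',[*mw(3,y),48.5]))
```

```text
eef [ 452.3 -177.2  150.6] yaw 1.3719 w 68.1 rows 1.2 tot [0.2428 0.0023 0.2354] twist -0.0016
-110 [321.2 101.9]
-55 [320.7  18.1]
0 [320.2 -77.1]
55 [ 319.7 -186.2]
110 [ 319.  -312.4]
```

View pics/w2.png

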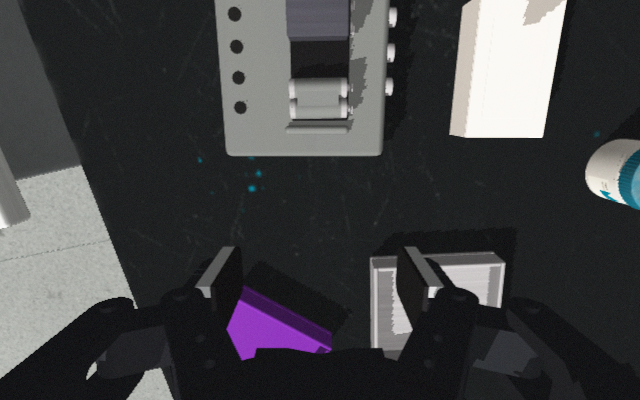

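The wrist picture shows a pale two-cell pack at (319,98), so at place y=-110, and a dark block at (318,18), at y=-55. The predictions agree within 4 px.

```bash
sed -i 's/^MP=.*/MP=[485.6,4.5,-0.194]/' h.py
cat >> h.py <<'E'
LP=[496.9,287.7,-.1005]; SP=[536.8,-322.8,-.145]
E
python3 - <<'E'
from h import *
go(*mw(2.5,-110),26,1.377)
E
```

```text
eef [ 454.8 -175.   150.9] yaw 1.3753 w 68.4 rows 1.2 tot [ 0.2401 -0.0066  0.4163] twist -0.0005
```

>>> carry_out:
  moves:
    - {"tx": 0.12, "ty": -0.003, "tz": 0, "twist": 0, "fingers": 0.75}
    - {"tx": 0.12, "ty": -0.003, "tz": 0, "twist": 0, "fingers": 0.75}
    - {"tx": 0, "ty": 0, "tz": 0.15, "twist": 0, "fingers": 0.75}
    - {"tx": 0, "ty": 0, "tz": 0.15, "twist": 0, "fingers": 0.75}
    - {"tx": 0, "ty": 0, "tz": 0.08, "twist": 0, "fingers": 0.75}
    - {"tx": 0, "ty": 0, "tz": 0, "twist": 0, "fingers": 0.75}

```text
clock: 10.8
eef_pos: [467.5, -100.3, 35.3]
tool_rot: [-3.139, -0.001, 1.382]
force: [-0.4, 0.0, 1.0]
width: 63.6
gripper_force: 0.0
```

Run:
```python
from h import *
go(*mw(2.5,-110),26,1.377); snap('wrist','w3'); crop('w3',120,60,520,400,1.8,'c6')
print((px('w3',[*mw(3,-110),48.5])-[120,60])*1.8)
```

```text
eef [ 467.5 -100.3   35.3] yaw 1.3822 w 63.6 rows 0.1 tot [-0.0123  0.0001  0.0309] twist 0.0016
[362.88 380.52]
```

View pics/c6.png

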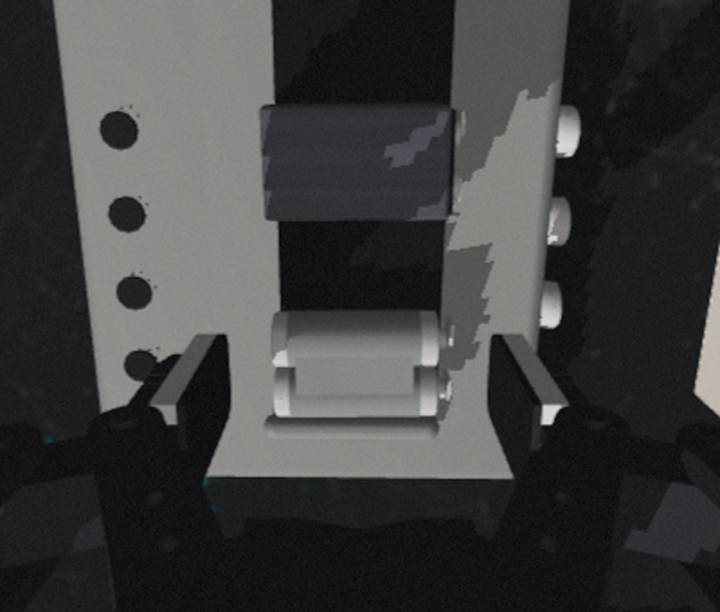

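Run:
```python
from h import *
s=ctrl.read_state(); e=s['eef_pos']; a=s['tool_rot'][2]
tx=np.array([np.cos(a),np.sin(a),0]);ty=np.array([np.sin(a),-np.cos(a),0])
for h in (5,10,15): print(h,[((px('w3',e+31.8*sg*ty+11*tx+[0,0,h])-[120,60])*1.8).round(0) for sg in(-1,1)])
for f,u,v in (('w3',355,363),):
    P=w(f,u/1.8+120,v/1.8+60,48.5); print(P, P[:2]-e[:2], (P-e)@tx,(P-e)@ty)
P=w('w3',357/1.8+120,163/1.8+60,51.5); print(P, (P-e)@tx,(P-e)@ty)
```

```text
5 [array([241., 317.]), array([487., 317.])]
10 [array([237., 324.]), array([491., 324.])]
15 [array([233., 332.]), array([496., 332.])]
[466.3 -98.9  48.5] [-1.98743088  1.82017925] 1.4137480743237991 -2.2943954333384493
[476.3 -49.6  51.5] 51.71476227573704 -1.748528866103813
```

The crop shows the pads straddling the pack: pad corners at (228,335) and (488,335), pack centre at (355,363). I'll go down and grip.

>>> carry_out:
  moves:
    - {"tx": 0.004, "ty": -0.003, "tz": 0.041, "twist": 0, "fingers": 0.75}
    - {"tx": 0, "ty": 0, "tz": 0, "twist": 0, "fingers": 0.75}
    - {"tx": 0, "ty": 0, "tz": 0, "twist": 0, "fingers": 0.3}
    - {"tx": 0, "ty": 0, "tz": 0, "twist": 0, "fingers": 0.3}
    - {"tx": 0, "ty": 0, "tz": 0, "twist": 0, "fingers": 0.3}

```text
clock: 11.48
eef_pos: [467.4, -101.0, 25.3]
tool_rot: [3.14, 0.0, 1.379]
force: [0.1, 0.6, 5.9]
width: 43.1
gripper_force: 61.5
```

>>> carry_out:
  moves:
    - {"tx": 0, "ty": 0, "tz": -0.1, "twist": 0, "fingers": 0.3}
    - {"tx": 0, "ty": 0, "tz": -0.15, "twist": 0, "fingers": 0.3}
    - {"tx": 0, "ty": 0, "tz": -0.02, "twist": 0, "fingers": 0.3}
    - {"tx": 0, "ty": 0, "tz": 0, "twist": 0, "fingers": 0.3}

```text
clock: 11.98
eef_pos: [467.1, -101.3, 105.8]
tool_rot: [3.14, 0.0, 1.379]
force: [-0.2, -0.5, -0.7]
width: 43.0
gripper_force: 61.3
```

```bash
cat >> h.py <<'E'
def shift(f,cam='top'):
    """pixel shift of the trays in picture f against the first picture"""
    g=lambda n:cv2.Canny(cv2.imread(f'pics/{n}.png',0),60,140); A=cv2.GaussianBlur(g(cam+'0'),(3,3),0);B=cv2.GaussianBlur(g(f),(3,3),0)
    R={'top':{'long':(156,192,216,266),'short':(372,182,424,240)},'side':{'long':(400,248,502,328),'short':(258,140,316,182)}}[cam]
    for n,(x0,y0,x1,y1) in R.items():
        m=30; S=B[y0-m:y1+m,x0-m:x1+m]; r=cv2.matchTemplate(S,A[y0:y1,x0:x1],cv2.TM_CCOEFF_NORMED); _,v,_,l=cv2.minMaxLoc(r); print(f,n,(l[0]-m,l[1]-m),round(v,2))
E
python3 - <<'E'
from h import *
go(*mw(0,27,LP),105,1.377); print(ctrl.read_state()['gripper_force'])
snap('top','t4'); snap('side','s5'); shift('t4'); shift('s5','side')
E
```

```text
eef [ 467.1 -101.3  105.8] yaw 1.3787 w 43.0 rows 7.0 tot [ 1.3812 -0.1583  0.0025] twist 0.0005
61.33867621421814
t4 long (0, 0) 0.71
t4 short (0, 0) 0.7
s5 long (0, 0) 0.89
s5 short (0, 0) 0.83
```

>>> carry_out:
  moves:
    - {"tx": 0.172, "ty": -0.02, "tz": 0, "twist": 0, "fingers": 0.3}
    - {"tx": 0.173, "ty": -0.02, "tz": 0, "twist": 0, "fingers": 0.3}
    - {"tx": 0.173, "ty": -0.02, "tz": 0, "twist": 0, "fingers": 0.3}
    - {"tx": 0.173, "ty": -0.02, "tz": 0, "twist": 0, "fingers": 0.3}
    - {"tx": 0.173, "ty": -0.02, "tz": 0, "twist": 0, "fingers": 0.3}
    - {"tx": 0.173, "ty": -0.02, "tz": 0, "twist": 0, "fingers": 0.3}
    - {"tx": 0.173, "ty": -0.02, "tz": 0, "twist": 0, "fingers": 0.3}
    - {"tx": 0.173, "ty": -0.02, "tz": 0, "twist": 0, "fingers": 0.3}
    - {"tx": 0, "ty": 0, "tz": 0, "twist": 0, "fingers": 0.3}

```text
clock: 13.2
eef_pos: [497.0, 321.6, 104.0]
tool_rot: [-3.14, -0.003, 1.387]
force: [0.8, 0.0, -1.8]
width: 43.2
gripper_force: 61.3
```

Run:
```python
from h import *
go(*mw(0,27,LP),-3,1.377); print(ctrl.read_state()['gripper_force'])
snap('side','s6'); shift('s6','side')
```

```text
eef [497.  321.6 104. ] yaw 1.3866 w 43.2 rows 0.1 tot [-0.0215  0.0129  0.3567] twist 0.0031
61.31006956100464
s6 long (0, 0) 0.7
s6 short (0, 0) 0.83
```

>>> carry_out:
  moves:
    - {"tx": 0, "ty": 0, "tz": 0.14, "twist": 0, "fingers": 0.3}
    - {"tx": 0, "ty": 0, "tz": 0.14, "twist": 0, "fingers": 0.3}
    - {"tx": 0, "ty": 0, "tz": 0.07, "twist": 0, "fingers": 0.3}
    - {"tx": 0, "ty": 0, "tz": 0, "twist": 0, "fingers": 0.3}

```text
clock: 13.75
eef_pos: [497.8, 312.8, -1.7]
tool_rot: [-3.139, 0.004, 1.378]
force: [-0.7, 0.0, -0.1]
width: 43.5
gripper_force: 61.3
```

>>> carry_out:
  moves:
    - {"tx": 0, "ty": 0, "tz": 0.009, "twist": 0, "fingers": 0.3}
    - {"tx": 0, "ty": 0, "tz": 0, "twist": 0, "fingers": 0.65}
    - {"tx": 0, "ty": 0, "tz": 0, "twist": 0, "fingers": 0.65}
    - {"tx": 0, "ty": 0, "tz": 0, "twist": 0, "fingers": 0.65}
    - {"tx": 0, "ty": 0, "tz": -0.12, "twist": 0, "fingers": 0.75}
    - {"tx": 0, "ty": 0, "tz": -0.16, "twist": 0, "fingers": 0.75}
    - {"tx": 0, "ty": 0, "tz": -0.1, "twist": 0, "fingers": 0.75}
    - {"tx": 0, "ty": 0, "tz": 0, "twist": 0, "fingers": 0.75}

```text
clock: 14.75
eef_pos: [500.5, 316.7, 114.5]
tool_rot: [3.138, -0.004, 1.379]
force: [1.5, 0.9, -0.7]
width: 64.0
gripper_force: 0.0
```

Run:
```python
from h import *
go(*mw(2.5,110),110,1.377); go(*mw(2.5,55),110,1.377)
snap('wrist','w4'); snap('top','t5')
a=cv2.imread('pics/w4.png'); b=cv2.imread('pics/t5.png')[180:280,150:430]
cv2.imwrite('pics/c7.png',np.vstack([cv2.resize(a,(560,350)),cv2.resize(b,(560,200))]))
```

```text
eef [500.5 316.7 114.5] yaw 1.3792 w 64.0 rows 3.4 tot [-0.6645  0.1588  0.015 ] twist 0.0007
eef [500.5 316.7 114.5] yaw 1.3792 w 64.0 rows 4.3 tot [-0.8478  0.1583  0.015 ] twist 0.0007
```

View pics/c7.png

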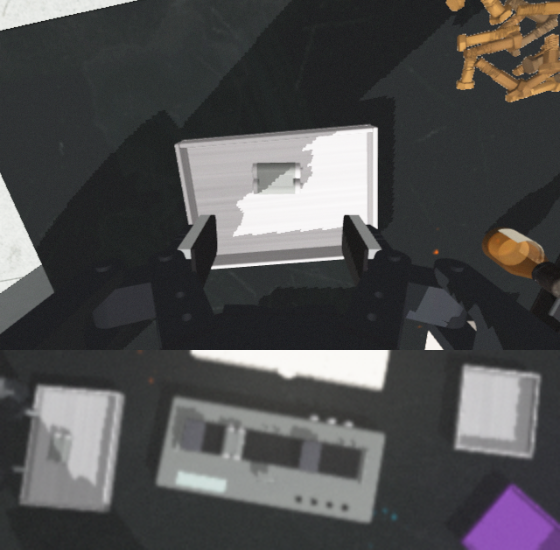

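The wrist view shows pack 1 lying in the long tray at (277,178). The top view shows a block at (191,430), a pack at (233,440) and a block at (312,450) still in the meter.

>>> carry_out:
  moves:
    - {"tx": -0.169, "ty": 0.032, "tz": 0, "twist": 0, "fingers": 0.75}
    - {"tx": -0.169, "ty": 0.032, "tz": 0, "twist": 0, "fingers": 0.75}
    - {"tx": -0.169, "ty": 0.032, "tz": 0, "twist": 0, "fingers": 0.75}
    - {"tx": -0.169, "ty": 0.032, "tz": 0, "twist": 0, "fingers": 0.75}
    - {"tx": -0.169, "ty": 0.03, "tz": 0, "twist": 0, "fingers": 0.75}
    - {"tx": 0, "ty": 0, "tz": 0, "twist": 0, "fingers": 0.75}
    - {"tx": 0, "ty": 0, "tz": 0.13, "twist": 0, "fingers": 0.75}
    - {"tx": 0, "ty": 0, "tz": 0.1, "twist": 0, "fingers": 0.75}
    - {"tx": 0, "ty": 0, "tz": 0, "twist": 0, "fingers": 0.75}

```text
clock: 15.98
eef_pos: [494.7, 58.5, 40.3]
tool_rot: [-3.136, 0.002, 1.381]
force: [-0.4, 0.2, 0.7]
width: 64.1
gripper_force: 0.0
```

Run:
```python
from h import *
go(*mw(2.5,55),24,1.377); go(*mw(2,57),24,1.377)
snap('wrist','w5')
crop('w5',120,60,520,400,1.4,'c8')
s=ctrl.read_state(); e=s['eef_pos']; print((px('w5',[*e[:2],48.5])-[120,60])*1.4,(px('w5',[*mw(3,55),48.5])-[120,60])*1.4)
```

```text
eef [494.7  58.5  40.3] yaw 1.3811 w 64.1 rows 0.1 tot [0.0007 0.0133 0.0544] twist 0.0013
eef [494.7  58.5  40.3] yaw 1.3811 w 64.1 rows 0.1 tot [0.0074 0.0116 0.0544] twist 0.0013
[284.06 277.9 ] [294.   278.46]
```

View pics/c8.png

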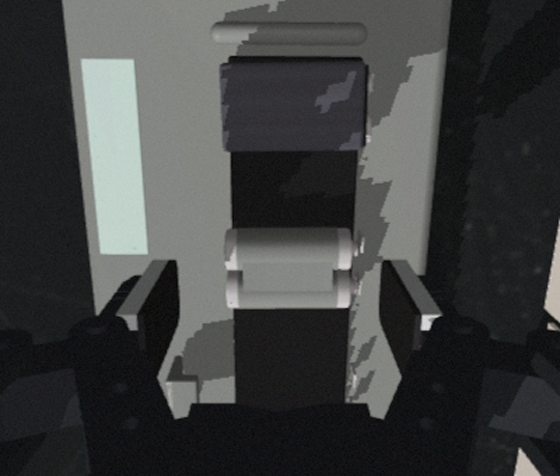

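The crop shows the pack at (288,268) between the pads, whose inner edges are at u 178 and 382. It needs about 3 mm in both +tx and +ty.

>>> carry_out:
  moves:
    - {"tx": 0.01, "ty": 0.008, "tz": 0.025, "twist": 0, "fingers": 0.75}
    - {"tx": 0, "ty": 0, "tz": 0.026, "twist": 0, "fingers": 0.75}
    - {"tx": 0, "ty": 0, "tz": 0, "twist": 0, "fingers": 0.75}
    - {"tx": 0, "ty": 0, "tz": 0, "twist": 0, "fingers": 0.3}
    - {"tx": 0, "ty": 0, "tz": 0, "twist": 0, "fingers": 0.3}
    - {"tx": 0, "ty": 0, "tz": 0, "twist": 0, "fingers": 0.3}

```text
clock: 16.77
eef_pos: [500.3, 60.2, 28.1]
tool_rot: [3.141, -0.0, 1.379]
force: [-1.0, -0.1, 6.0]
width: 43.3
gripper_force: 61.4
```

>>> carry_out:
  moves:
    - {"tx": 0, "ty": 0, "tz": -0.1, "twist": 0, "fingers": 0.3}
    - {"tx": 0, "ty": 0, "tz": -0.15, "twist": 0, "fingers": 0.3}
    - {"tx": 0, "ty": 0, "tz": -0.02, "twist": 0, "fingers": 0.3}
    - {"tx": 0, "ty": 0, "tz": 0, "twist": 0, "fingers": 0.3}

```text
clock: 17.27
eef_pos: [500.2, 59.9, 108.6]
tool_rot: [3.141, -0.0, 1.379]
force: [0.2, 0.2, -0.8]
width: 43.5
gripper_force: 61.3
```

Run:
```python
from h import *
go(*mw(0,-26,LP),105,1.377); print(ctrl.read_state()['gripper_force'])
snap('side','s7'); shift('s7','side')
```

```text
eef [500.2  59.9 108.6] yaw 1.3789 w 43.5 rows 3.4 tot [ 0.6569 -0.1477  0.0121] twist 0.0006
61.312901973724365
s7 long (0, 0) 0.79
s7 short (0, 0) 0.83
```

>>> carry_out:
  moves:
    - {"tx": 0.164, "ty": -0.037, "tz": 0, "twist": 0, "fingers": 0.3}
    - {"tx": 0.164, "ty": -0.037, "tz": 0, "twist": 0, "fingers": 0.3}
    - {"tx": 0.164, "ty": -0.037, "tz": 0, "twist": 0, "fingers": 0.3}
    - {"tx": 0.164, "ty": -0.037, "tz": 0, "twist": 0, "fingers": 0.3}
    - {"tx": 0, "ty": 0, "tz": 0, "twist": 0, "fingers": 0.3}
    - {"tx": 0, "ty": 0, "tz": 0.14, "twist": 0, "fingers": 0.3}
    - {"tx": 0, "ty": 0, "tz": 0.14, "twist": 0, "fingers": 0.3}
    - {"tx": 0, "ty": 0, "tz": 0.075, "twist": 0, "fingers": 0.3}
    - {"tx": 0, "ty": 0, "tz": 0, "twist": 0, "fingers": 0.3}

```text
clock: 18.45
eef_pos: [492.4, 259.8, -0.5]
tool_rot: [-3.138, 0.004, 1.379]
force: [0.2, 0.1, -0.1]
width: 42.9
gripper_force: 66.2
```

>>> carry_out:
  moves:
    - {"tx": 0, "ty": 0, "tz": 0.005, "twist": 0, "fingers": 0.3}
    - {"tx": 0, "ty": 0, "tz": 0, "twist": 0, "fingers": 0.65}
    - {"tx": 0, "ty": 0, "tz": 0, "twist": 0, "fingers": 0.65}
    - {"tx": 0, "ty": 0, "tz": 0, "twist": 0, "fingers": 0.65}
    - {"tx": 0, "ty": 0, "tz": -0.12, "twist": 0, "fingers": 0.75}
    - {"tx": 0, "ty": 0, "tz": -0.16, "twist": 0, "fingers": 0.75}
    - {"tx": 0, "ty": 0, "tz": -0.1, "twist": 0, "fingers": 0.75}
    - {"tx": 0, "ty": 0, "tz": 0, "twist": 0, "fingers": 0.75}

```text
clock: 19.45
eef_pos: [495.6, 262.8, 117.1]
tool_rot: [3.137, -0.004, 1.379]
force: [0.3, 0.1, -0.3]
width: 63.7
gripper_force: 0.0
```

Run:
```python
from h import *
go(*mw(4,111.5),26,1.377); go(*mw(4,-54),26,1.377); snap('top','t6')
```

```text
eef [495.6 262.8 117.1] yaw 1.3792 w 63.7 rows 2.5 tot [-0.4799  0.1454  0.3035] twist 0.0007
eef [495.6 262.8 117.1] yaw 1.3792 w 63.7 rows 5.2 tot [-1.0315  0.1441  0.3035] twist 0.0007
```

>>> carry_out:
  moves:
    - {"tx": -0.16, "ty": 0.048, "tz": 0, "twist": 0, "fingers": 0.75}
    - {"tx": -0.16, "ty": 0.048, "tz": 0, "twist": 0, "fingers": 0.75}
    - {"tx": -0.16, "ty": 0.048, "tz": 0, "twist": 0, "fingers": 0.75}
    - {"tx": 0, "ty": 0, "tz": 0, "twist": 0, "fingers": 0.75}
    - {"tx": 0, "ty": 0, "tz": 0.14, "twist": 0, "fingers": 0.75}
    - {"tx": 0, "ty": 0, "tz": 0.1, "twist": 0, "fingers": 0.75}
    - {"tx": 0, "ty": 0, "tz": 0, "twist": 0, "fingers": 0.75}

```text
clock: 20.38
eef_pos: [506.3, 112.8, 39.9]
tool_rot: [-3.136, 0.002, 1.381]
force: [0.3, 0.1, 0.1]
width: 63.8
gripper_force: 0.0
```

Run:
```python
from h import *
go(*mw(4,111.5),26,1.377)
snap('wrist','w6')
crop('w6',120,60,520,400,1.4,'c9')
s=ctrl.read_state(); e=s['eef_pos']; print((px('w6',[*e[:2],51.5])-[120,60])*1.4,(px('w6',[*mw(3,110),51.5])-[120,60])*1.4)
```

```text
eef [506.3 112.8  39.9] yaw 1.3811 w 63.8 rows 0.1 tot [0.0041 0.0151 0.0464] twist 0.0013
[284.2 282.1] [291.34 284.2 ]
```

View pics/c9.png

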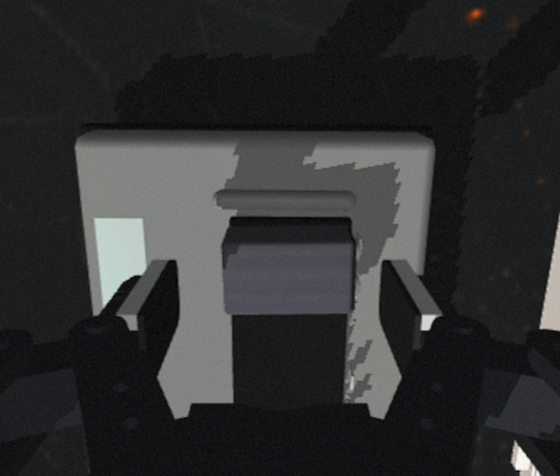

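The crop shows the block at about (290,270) and the pads centred at u 280. It needs about 4 mm in both +tx and +ty.

>>> carry_out:
  moves:
    - {"tx": 0.011, "ty": 0.011, "tz": 0.023, "twist": 0, "fingers": 0.75}
    - {"tx": 0, "ty": 0, "tz": 0.023, "twist": 0, "fingers": 0.75}
    - {"tx": 0, "ty": 0, "tz": 0, "twist": 0, "fingers": 0.75}
    - {"tx": 0, "ty": 0, "tz": 0, "twist": 0, "fingers": 0.3}
    - {"tx": 0, "ty": 0, "tz": 0, "twist": 0, "fingers": 0.3}
    - {"tx": 0, "ty": 0, "tz": 0, "twist": 0, "fingers": 0.3}

```text
clock: 21.18
eef_pos: [513.0, 114.8, 29.3]
tool_rot: [3.141, -0.0, 1.379]
force: [-0.8, -1.6, 5.1]
width: 44.3
gripper_force: 61.7
```

>>> carry_out:
  moves:
    - {"tx": 0, "ty": 0, "tz": -0.1, "twist": 0, "fingers": 0.3}
    - {"tx": 0, "ty": 0, "tz": -0.15, "twist": 0, "fingers": 0.3}
    - {"tx": 0, "ty": 0, "tz": -0.02, "twist": 0, "fingers": 0.3}
    - {"tx": 0, "ty": 0, "tz": 0, "twist": 0, "fingers": 0.3}

```text
clock: 21.68
eef_pos: [512.9, 114.6, 109.8]
tool_rot: [3.141, -0.0, 1.379]
force: [-0.2, 0.0, -0.8]
width: 44.4
gripper_force: 61.4
```

Run:
```python
from h import *
go(*mw(0,-24,SP),105,1.377); print(ctrl.read_state()['gripper_force'])
snap('side','s8'); shift('s8','side'); snap('top','t7'); shift('t7')
```

```text
eef [512.9 114.6 109.8] yaw 1.379 w 44.4 rows 7.7 tot [-1.4959  0.3599  0.0159] twist 0.0006
61.394076347351074
s8 long (0, 0) 0.74
s8 short (0, 0) 0.83
t7 long (0, -20) 0.2
t7 short (0, 0) 0.69
```

>>> carry_out:
  moves:
    - {"tx": -0.166, "ty": 0.04, "tz": 0, "twist": 0, "fingers": 0.3}
    - {"tx": -0.166, "ty": 0.04, "tz": 0, "twist": 0, "fingers": 0.3}
    - {"tx": -0.166, "ty": 0.04, "tz": 0, "twist": 0, "fingers": 0.3}
    - {"tx": -0.166, "ty": 0.04, "tz": 0, "twist": 0, "fingers": 0.3}
    - {"tx": -0.166, "ty": 0.04, "tz": 0, "twist": 0, "fingers": 0.3}
    - {"tx": -0.166, "ty": 0.04, "tz": 0, "twist": 0, "fingers": 0.3}
    - {"tx": -0.166, "ty": 0.04, "tz": 0, "twist": 0, "fingers": 0.3}
    - {"tx": -0.166, "ty": 0.04, "tz": 0, "twist": 0, "fingers": 0.3}
    - {"tx": -0.166, "ty": 0.04, "tz": 0, "twist": 0, "fingers": 0.3}
    - {"tx": 0, "ty": 0, "tz": 0, "twist": 0, "fingers": 0.3}
    - {"tx": 0, "ty": 0, "tz": 0, "twist": 0, "fingers": 0.3}

```text
clock: 23.15
eef_pos: [532.8, -344.5, 108.1]
tool_rot: [-3.139, -0.002, 1.379]
force: [0.2, 0.7, 0.1]
width: 44.2
gripper_force: 61.4
```

Run:
```python
from h import *
go(*mw(0,-24,SP),0,1.377); print(ctrl.read_state()['gripper_force'])
snap('side','s9'); shift('s9','side'); snap('top','t8'); shift('t8')
```

```text
eef [ 532.8 -344.5  108.1] yaw 1.3795 w 44.2 rows 0.0 tot [-0.0065  0.003   0.3602] twist 0.0008
61.36449337005615
s9 long (0, 0) 0.86
s9 short (0, 0) 0.83
t8 long (0, 0) 0.74
t8 short (0, 0) 0.45
```

>>> carry_out:
  moves:
    - {"tx": -0.003, "ty": 0.002, "tz": 0.14, "twist": 0, "fingers": 0.3}
    - {"tx": 0, "ty": 0, "tz": 0.14, "twist": 0, "fingers": 0.3}
    - {"tx": 0, "ty": 0, "tz": 0.075, "twist": 0, "fingers": 0.3}
    - {"tx": 0, "ty": 0, "tz": 0, "twist": 0, "fingers": 0.3}

```text
clock: 23.75
eef_pos: [533.6, -344.5, 1.8]
tool_rot: [-3.139, -0.002, 1.382]
force: [0.8, 0.9, -0.6]
width: 44.4
gripper_force: 63.0
```

>>> carry_out:
  moves:
    - {"tx": 0, "ty": 0, "tz": 0.006, "twist": 0, "fingers": 0.3}
    - {"tx": 0, "ty": 0, "tz": 0, "twist": 0, "fingers": 0.65}
    - {"tx": 0, "ty": 0, "tz": 0, "twist": 0, "fingers": 0.65}
    - {"tx": 0, "ty": 0, "tz": 0, "twist": 0, "fingers": 0.65}
    - {"tx": 0, "ty": 0, "tz": -0.12, "twist": 0, "fingers": 0.75}
    - {"tx": 0, "ty": 0, "tz": -0.16, "twist": 0, "fingers": 0.75}
    - {"tx": 0, "ty": 0, "tz": -0.1, "twist": 0, "fingers": 0.75}
    - {"tx": 0, "ty": 0, "tz": 0, "twist": 0, "fingers": 0.75}
    - {"tx": 0, "ty": 0, "tz": 0, "twist": 0, "fingers": 0.75}

```text
clock: 24.88
eef_pos: [533.3, -346.6, 114.8]
tool_rot: [-3.141, -0.0, 1.379]
force: [-0.2, 0.6, -0.0]
width: 63.9
gripper_force: 0.0
```

Run:
```python
from h import *
go(*mw(4,-52),26,1.377)
```

```text
eef [ 533.3 -346.6  114.8] yaw 1.3791 w 63.9 rows 5.1 tot [ 0.9454 -0.3661  0.296 ] twist 0.0007
```

>>> carry_out:
  moves:
    - {"tx": 0.158, "ty": -0.06, "tz": 0, "twist": 0, "fingers": 0.75}
    - {"tx": 0.158, "ty": -0.06, "tz": 0, "twist": 0, "fingers": 0.75}
    - {"tx": 0.158, "ty": -0.06, "tz": 0, "twist": 0, "fingers": 0.75}
    - {"tx": 0.158, "ty": -0.06, "tz": 0, "twist": 0, "fingers": 0.75}
    - {"tx": 0.157, "ty": -0.06, "tz": 0, "twist": 0, "fingers": 0.75}
    - {"tx": 0.157, "ty": -0.06, "tz": 0, "twist": 0, "fingers": 0.75}
    - {"tx": 0, "ty": 0, "tz": 0, "twist": 0, "fingers": 0.75}
    - {"tx": 0, "ty": 0, "tz": 0.14, "twist": 0, "fingers": 0.75}
    - {"tx": 0, "ty": 0, "tz": 0.1, "twist": 0, "fingers": 0.75}
    - {"tx": 0, "ty": 0, "tz": 0, "twist": 0, "fingers": 0.75}
    - {"tx": 0, "ty": 0, "tz": 0, "twist": 0, "fingers": 0.75}

```text
clock: 26.25
eef_pos: [482.1, -48.1, 43.5]
tool_rot: [-3.142, 0.0, 1.379]
force: [0.5, -0.4, -0.1]
width: 64.6
gripper_force: 0.0
```

Run:
```python
from h import *
go(*mw(4,-52),26,1.377)
snap('wrist','w7')
a=cv2.imread('pics/w7.png'); s=ctrl.read_state(); e=s['eef_pos']; q=px('w7',[*e[:2],51.5])
print(q,px('w7',[*mw(3,-55),51.5]))
# dark bluish block: segment
hsv=cv2.cvtColor(a,cv2.COLOR_BGR2HSV); m=((a[:,:,0].astype(int)-a[:,:,1]>6)&(a[:,:,0].astype(int)-a[:,:,2]>4)&(a[:,:,0]>45)).astype(np.uint8)
m[:, :200]=0;m[:,440:]=0
n,l,st,c=cv2.connectedComponentsWithStats(m)
for i in range(1,n):
    if st[i,4]>300: print(st[i],c[i].round(1))
```

```text
eef [482.1 -48.1  43.5] yaw 1.3786 w 64.6 rows 0.0 tot [ 0.0009 -0.009   0.0584] twist 0.0005
[321.4 258.7] [312.6 264.3]
[ 264  239   89   50 2933] [309.2 264.9]
```

>>> carry_out:
  moves:
    - {"tx": -0.004, "ty": -0.013, "tz": 0.025, "twist": 0, "fingers": 0.75}
    - {"tx": 0, "ty": 0, "tz": 0.03, "twist": 0, "fingers": 0.75}
    - {"tx": 0, "ty": 0, "tz": 0, "twist": 0, "fingers": 0.75}
    - {"tx": 0, "ty": 0, "tz": 0, "twist": 0, "fingers": 0.3}
    - {"tx": 0, "ty": 0, "tz": 0, "twist": 0, "fingers": 0.3}
    - {"tx": 0, "ty": 0, "tz": 0, "twist": 0, "fingers": 0.3}

```text
clock: 27.05
eef_pos: [478.1, -47.9, 27.2]
tool_rot: [3.141, -0.0, 1.379]
force: [-0.7, 0.9, 4.7]
width: 44.6
gripper_force: 61.6
```

>>> carry_out:
  moves:
    - {"tx": 0, "ty": 0, "tz": -0.1, "twist": 0, "fingers": 0.3}
    - {"tx": 0, "ty": 0, "tz": -0.15, "twist": 0, "fingers": 0.3}
    - {"tx": 0, "ty": 0, "tz": -0.02, "twist": 0, "fingers": 0.3}
    - {"tx": 0, "ty": 0, "tz": 0, "twist": 0, "fingers": 0.3}

```text
clock: 27.55
eef_pos: [477.9, -48.3, 107.9]
tool_rot: [3.141, 0.0, 1.379]
force: [0.4, -0.2, -0.8]
width: 44.7
gripper_force: 61.5
```

Run:
```python
from h import *
go(*mw(0,24,SP),105,1.377); print(ctrl.read_state()['gripper_force'])
snap('side','s10'); shift('s10','side'); snap('top','t9'); shift('t9')
```

```text
eef [477.9 -48.3 107.9] yaw 1.3788 w 44.7 rows 4.3 tot [-0.7809  0.3634  0.0096] twist 0.0006
61.46903872489929
s10 long (0, 0) 0.78
s10 short (0, 0) 0.72
t9 long (0, 0) 0.57
t9 short (0, 0) 0.62
```

>>> carry_out:
  moves:
    - {"tx": -0.156, "ty": 0.073, "tz": 0, "twist": 0, "fingers": 0.3}
    - {"tx": -0.156, "ty": 0.073, "tz": 0, "twist": 0, "fingers": 0.3}
    - {"tx": -0.156, "ty": 0.073, "tz": 0, "twist": 0, "fingers": 0.3}
    - {"tx": -0.156, "ty": 0.073, "tz": 0, "twist": 0, "fingers": 0.3}
    - {"tx": -0.156, "ty": 0.073, "tz": 0, "twist": 0, "fingers": 0.3}
    - {"tx": 0, "ty": 0, "tz": 0, "twist": 0, "fingers": 0.3}
    - {"tx": 0, "ty": 0, "tz": 0, "twist": 0, "fingers": 0.3}

```text
clock: 28.52
eef_pos: [539.9, -297.3, 106.2]
tool_rot: [-3.139, -0.002, 1.38]
force: [0.2, -0.0, -0.2]
width: 44.0
gripper_force: 61.4
```

Run:
```python
from h import *
go(*mw(0,24,SP),-1,1.377); print(ctrl.read_state()['gripper_force'])
snap('side','s11'); shift('s11','side'); snap('wrist','w8')
a=cv2.imread('pics/w8.png'); b=cv2.imread('pics/s11.png')[120:250,240:450]
cv2.imwrite('pics/c10.png',np.vstack([cv2.resize(a,(480,300)),cv2.resize(b,(480,297))]))
```

```text
eef [ 539.9 -297.3  106.2] yaw 1.3795 w 44.0 rows 0.0 tot [-0.0054  0.0023  0.3572] twist 0.0008
61.42305850982666
s11 long (0, 0) 0.86
s11 short (0, 0) 0.72
```

View pics/c10.png

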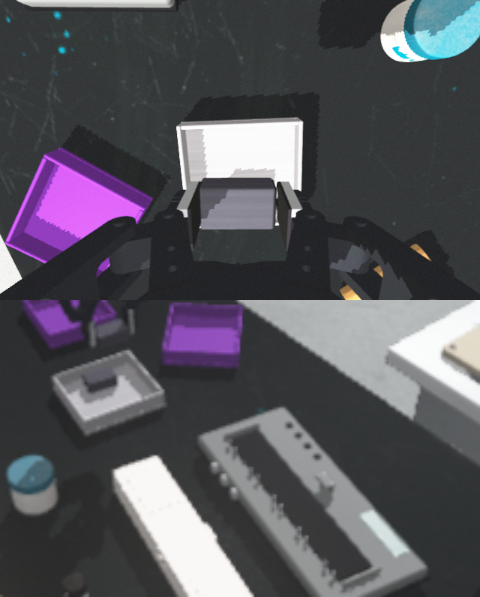

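The views show block 1 in the short tray at (100,380), the meter now empty, and block 2 held centred over the free part of the tray at (238,205).

>>> carry_out:
  moves:
    - {"tx": -0.003, "ty": 0.002, "tz": 0.14, "twist": 0, "fingers": 0.3}
    - {"tx": 0, "ty": 0, "tz": 0.14, "twist": 0, "fingers": 0.3}
    - {"tx": 0, "ty": 0, "tz": 0.076, "twist": 0, "fingers": 0.3}
    - {"tx": 0, "ty": 0, "tz": 0, "twist": 0, "fingers": 0.3}

```text
clock: 29.12
eef_pos: [540.6, -297.5, -0.2]
tool_rot: [-3.139, -0.001, 1.382]
force: [-0.4, -0.3, 0.8]
width: 44.3
gripper_force: 62.5
```

>>> carry_out:
  moves:
    - {"tx": 0, "ty": 0, "tz": 0.008, "twist": 0, "fingers": 0.3}
    - {"tx": 0, "ty": 0, "tz": 0, "twist": 0, "fingers": 0.65}
    - {"tx": 0, "ty": 0, "tz": 0, "twist": 0, "fingers": 0.65}
    - {"tx": 0, "ty": 0, "tz": 0, "twist": 0, "fingers": 0.65}
    - {"tx": 0, "ty": 0, "tz": -0.12, "twist": 0, "fingers": 0.75}
    - {"tx": 0, "ty": 0, "tz": -0.16, "twist": 0, "fingers": 0.9}
    - {"tx": 0, "ty": 0, "tz": -0.1, "twist": 0, "fingers": 1}
    - {"tx": 0, "ty": 0, "tz": 0, "twist": 0, "fingers": 1}
    - {"tx": 0, "ty": 0, "tz": 0, "twist": 0, "fingers": 1}

```text
clock: 30.25
eef_pos: [540.6, -299.6, 112.1]
tool_rot: [-3.141, 0.0, 1.379]
force: [0.2, 0.6, -0.1]
width: 85.1
gripper_force: 0.0
```

Run:
```python
from h import *
go(628.7,-23.4,10,1.379)
snap('side','s12'); shift('s12','side'); snap('wrist','w9')
```

```text
eef [ 540.6 -299.6  112.1] yaw 1.3791 w 85.1 rows 4.8 tot [0.9596 0.1129 0.3405] twist 0.0
s12 long (0, 0) 0.86
s12 short (0, 0) 0.69
```

>>> carry_out:
  moves:
    - {"tx": 0.16, "ty": 0.019, "tz": 0, "twist": 0, "fingers": 1}
    - {"tx": 0.16, "ty": 0.019, "tz": 0, "twist": 0, "fingers": 1}
    - {"tx": 0.16, "ty": 0.019, "tz": 0, "twist": 0, "fingers": 1}
    - {"tx": 0.16, "ty": 0.019, "tz": 0, "twist": 0, "fingers": 1}
    - {"tx": 0.16, "ty": 0.019, "tz": 0, "twist": 0, "fingers": 1}
    - {"tx": 0.16, "ty": 0.018, "tz": 0, "twist": 0, "fingers": 1}
    - {"tx": 0, "ty": 0, "tz": 0, "twist": 0, "fingers": 1}
    - {"tx": 0, "ty": 0, "tz": 0, "twist": 0, "fingers": 1}

```text
clock: 31.35
eef_pos: [628.5, -23.9, 111.4]
tool_rot: [-3.139, 0.001, 1.38]
force: [-0.3, -1.2, 0.1]
width: 85.5
gripper_force: 0.0
```

Run:
```python
from h import *
go(628.7,-23.4,10,1.379)
```

```text
eef [628.5 -23.9 111.4] yaw 1.3795 w 85.5 rows 0.0 tot [0.0017 0.0004 0.3381] twist 0.0002
```

>>> carry_out:
  moves:
    - {"tx": 0.001, "ty": 0, "tz": 0.12, "twist": 0, "fingers": 1}
    - {"tx": 0, "ty": 0, "tz": 0.12, "twist": 0, "fingers": 1}
    - {"tx": 0, "ty": 0, "tz": 0.097, "twist": 0, "fingers": 1}
    - {"tx": 0, "ty": 0, "tz": 0, "twist": 0, "fingers": 1}
    - {"tx": 0, "ty": 0, "tz": 0, "twist": 0, "fingers": 0.74}
    - {"tx": 0, "ty": 0, "tz": 0, "twist": 0, "fingers": 0.66}
    - {"tx": 0, "ty": 0, "tz": 0, "twist": 0, "fingers": 0.3}
    - {"tx": 0, "ty": 0, "tz": 0, "twist": 0, "fingers": 0.3}
    - {"tx": 0, "ty": 0, "tz": 0, "twist": 0, "fingers": 0.3}

```text
clock: 32.48
eef_pos: [631.7, -23.8, 14.0]
tool_rot: [3.136, -0.0, 1.378]
force: [1.1, -1.1, 5.7]
width: 58.2
gripper_force: 64.6
```

>>> carry_out:
  moves:
    - {"tx": 0, "ty": 0, "tz": -0.05, "twist": 0, "fingers": 0.3}
    - {"tx": 0, "ty": 0, "tz": -0.12, "twist": 0, "fingers": 0.3}
    - {"tx": 0, "ty": 0, "tz": -0.12, "twist": 0, "fingers": 0.3}
    - {"tx": 0, "ty": 0, "tz": 0, "twist": 0, "fingers": 0.3}
    - {"tx": 0, "ty": 0, "tz": 0, "twist": 0, "fingers": 0.3}

```text
clock: 33.1
eef_pos: [628.7, -23.1, 98.6]
tool_rot: [-3.141, 0.0, 1.379]
force: [-0.5, -0.5, -0.8]
width: 58.2
gripper_force: 64.7
```

Run:
```python
from h import *
go(487.5,4.0,100,1.379)
snap('wrist','w10');snap('side','s13');shift('s13','side')
s=ctrl.read_state(); print(s['force'],s['gripper_force'],s['tool_rot'])
a=cv2.imread('pics/w10.png'); b=cv2.imread('pics/s13.png')[120:290,240:480]
cv2.imwrite('pics/c11.png',np.vstack([cv2.resize(a,(400,250)),cv2.resize(b,(480,340))[:, :400]]))
```

```text
eef [628.7 -23.1  98.6] yaw 1.3794 w 58.2 rows 2.4 tot [-0.0008 -0.4794 -0.0047] twist 0.0001
s13 long (0, 0) 0.8
s13 short (0, 0) 0.37
[-0.02877429 -0.10159977 -2.23189058] 64.73593386355788 [-3.13922815e+00  6.27157902e-04  1.37933559e+00]
```

View pics/c11.png

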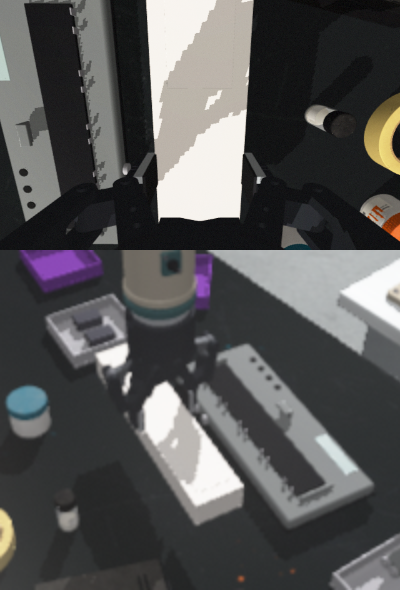

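The views show the cover held level at (200,100) and both blocks lying in the short tray at (90,325). The meter is empty, so I'll carry the cover back.

>>> carry_out:
  moves:
    - {"tx": 0, "ty": -0.1, "tz": 0, "twist": 0, "fingers": 0.3}
    - {"tx": 0, "ty": -0.1, "tz": 0, "twist": 0, "fingers": 0.3}
    - {"tx": 0, "ty": -0.1, "tz": 0, "twist": 0, "fingers": 0.3}
    - {"tx": 0, "ty": -0.1, "tz": 0, "twist": 0, "fingers": 0.3}
    - {"tx": 0, "ty": -0.078, "tz": 0, "twist": 0, "fingers": 0.3}
    - {"tx": 0, "ty": 0, "tz": 0, "twist": 0, "fingers": 0.3}
    - {"tx": 0, "ty": 0, "tz": 0.1, "twist": 0, "fingers": 0.3}
    - {"tx": 0, "ty": 0, "tz": 0.03, "twist": 0, "fingers": 0.3}
    - {"tx": 0, "ty": 0, "tz": 0, "twist": 0, "fingers": 0.3}
    - {"tx": 0, "ty": 0, "tz": 0, "twist": 0, "fingers": 0.3}

```text
clock: 34.45
eef_pos: [489.4, 4.4, 59.9]
tool_rot: [3.141, -0.0, 1.379]
force: [0.4, -0.5, -1.6]
width: 58.0
gripper_force: 64.8
```

Run:
```python
from h import *
go(487.8,4.0,54,1.379); print(ctrl.read_state()['gripper_force'])
```

```text
eef [489.4   4.4  59.9] yaw 1.3792 w 58.0 rows 0.0 tot [-0.0023 -0.0049  0.0197] twist 0.0001
64.8428976139985
```

>>> carry_out:
  moves:
    - {"tx": -0.001, "ty": -0.005, "tz": 0.015, "twist": 0, "fingers": 0.3}
    - {"tx": 0, "ty": 0, "tz": 0.015, "twist": 0, "fingers": 0.3}
    - {"tx": 0, "ty": 0, "tz": 0, "twist": 0, "fingers": 0.3}

```text
clock: 34.83
eef_pos: [486.9, 4.3, 50.3]
tool_rot: [-3.141, 0.0, 1.379]
force: [-0.1, 1.0, -1.4]
width: 57.9
gripper_force: 64.8
```

>>> carry_out:
  moves:
    - {"tx": 0, "ty": 0, "tz": 0.007, "twist": 0, "fingers": 0.3}
    - {"tx": 0, "ty": 0, "tz": 0.007, "twist": 0, "fingers": 0.3}
    - {"tx": 0, "ty": 0, "tz": 0, "twist": 0, "fingers": 0.3}

```text
clock: 35.2
eef_pos: [487.0, 4.3, 46.2]
tool_rot: [-3.141, 0.0, 1.379]
force: [-0.2, -0.2, -1.7]
width: 58.0
gripper_force: 64.8
```

>>> carry_out:
  moves:
    - {"tx": 0, "ty": 0, "tz": 0.006, "twist": 0, "fingers": 0.3}
    - {"tx": 0, "ty": 0, "tz": 0, "twist": 0, "fingers": 0.3}
    - {"tx": 0, "ty": 0, "tz": 0, "twist": 0, "fingers": 0.3}

```text
clock: 35.58
eef_pos: [487.1, 4.3, 44.5]
tool_rot: [3.142, -0.0, 1.379]
force: [1.1, -0.1, -1.0]
width: 58.3
gripper_force: 64.9
```

>>> carry_out:
  moves:
    - {"tx": 0, "ty": 0, "tz": 0.005, "twist": 0, "fingers": 0.3}
    - {"tx": 0, "ty": 0, "tz": 0, "twist": 0, "fingers": 0.3}
    - {"tx": 0, "ty": 0, "tz": 0, "twist": 0, "fingers": 0.3}

```text
clock: 35.95
eef_pos: [487.2, 4.3, 44.1]
tool_rot: [3.141, 0.0, 1.379]
force: [-3.2, 0.5, 10.6]
width: 58.0
gripper_force: 65.8
```

Contact at 44.2 mm matches the predicted seating height. I'll release and lift away.

>>> carry_out:
  moves:
    - {"tx": 0, "ty": 0, "tz": 0, "twist": 0, "fingers": 1}
    - {"tx": 0, "ty": 0, "tz": 0, "twist": 0, "fingers": 1}
    - {"tx": 0, "ty": 0, "tz": 0, "twist": 0, "fingers": 1}
    - {"tx": 0, "ty": 0, "tz": -0.06, "twist": 0, "fingers": 1}
    - {"tx": 0, "ty": 0, "tz": -0.15, "twist": 0, "fingers": 1}
    - {"tx": 0, "ty": 0, "tz": -0.18, "twist": 0, "fingers": 1}
    - {"tx": -0.18, "ty": -0.05, "tz": -0.05, "twist": 0, "fingers": 1}
    - {"tx": -0.18, "ty": -0.05, "tz": 0, "twist": 0, "fingers": 1}
    - {"tx": -0.18, "ty": -0.05, "tz": 0, "twist": 0, "fingers": 1}
    - {"tx": -0.18, "ty": -0.05, "tz": 0, "twist": 0, "fingers": 1}
    - {"tx": 0, "ty": 0, "tz": 0, "twist": 0, "fingers": 1}

```text
clock: 37.33
eef_pos: [384.1, -200.6, 174.7]
tool_rot: [-3.14, 0.002, 1.37]
force: [0.1, 0.9, 0.7]
width: 85.3
gripper_force: 0.0
```

Run:
```python
from h import *
snap('side','s14');snap('top','t10');shift('s14','side');shift('t10')
crop('s14',310,150,510,330,2.4,'c12')
A=cv2.imread('pics/side0.png')[150:260,320:430];B=cv2.imread('pics/s14.png')[150:260,320:430];D=cv2.absdiff(A,B); print('diff px meter region',(D.max(2)>40).sum())
C=cv2.imread('pics/t10.png')[180:280,150:430]
cv2.imwrite('pics/c12.png',np.vstack([np.hstack([cv2.resize(A,(350,350),interpolation=2),cv2.resize(B,(350,350),interpolation=2)]),cv2.resize(C,(700,250),interpolation=2)]))
```

```text
s14 long (0, 0) 0.78
s14 short (0, 0) 0.69
t10 long (0, 0) 0.56
t10 short (0, 0) 0.55
diff px meter region 246
```

View pics/c12.png

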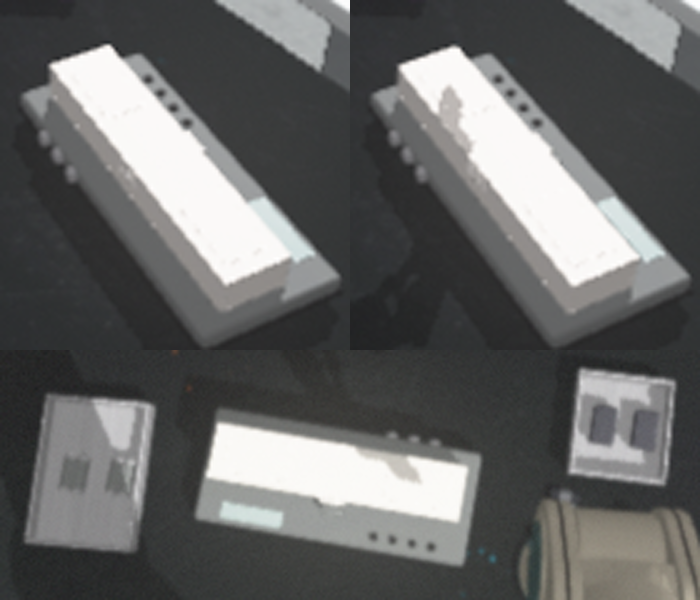

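The cover looks just as at the start, with two packs at (75,472) and (118,474) in the long tray and two blocks at (603,425) and (643,430) in the short one. I'll make one sub-pixel check that it sits home, and look at the tab.

Run:
```python
from h import *
def d(a,b,x0,y0,x1,y1):
    A,B=[np.float32(cv2.imread(f'pics/{n}.png',0)[y0:y1,x0:x1]) for n in(a,b)]
    M=np.eye(2,3,dtype=np.float32); c,M=cv2.findTransformECC(A,B,M,cv2.MOTION_TRANSLATION); print(a,(x0,y0),M[:,2].round(2),round(c,3))
d('side0','s14',385,215,428,262); d('side0','s14',325,155,362,180); d('side0','s14',312,140,365,190)
d('top0','t10',225,200,260,240); d('top0','t10',310,215,342,255); d('top0','t10',265,228,300,252)
A=cv2.imread('pics/top0.png')[225,270:300];
A=cv2.imread('pics/top0.png')[230:252,265:300];B=cv2.imread('pics/t10.png')[230:252,265:300]
C=cv2.imread('pics/side0.png')[175:225,365:395];D=cv2.imread('pics/s14.png')[175:225,365:395]
r=lambda i:cv2.resize(i,(350,280),interpolation=cv2.INTER_CUBIC)
cv2.imwrite('pics/c13.png',np.vstack([np.hstack([r(A),r(B)]),np.hstack([r(C),r(D)])]))
```

```text
side0 (385, 215) [-0.07  0.14] 0.998
side0 (325, 155) [-0.68  0.24] 0.992
side0 (312, 140) [-0.58  0.17] 0.991
top0 (225, 200) [ 0.05 -0.88] 0.999
top0 (310, 215) [ 0.44 -0.75] 0.988
top0 (265, 228) [ 0.08 -0.96] 0.998
```

View pics/c13.png

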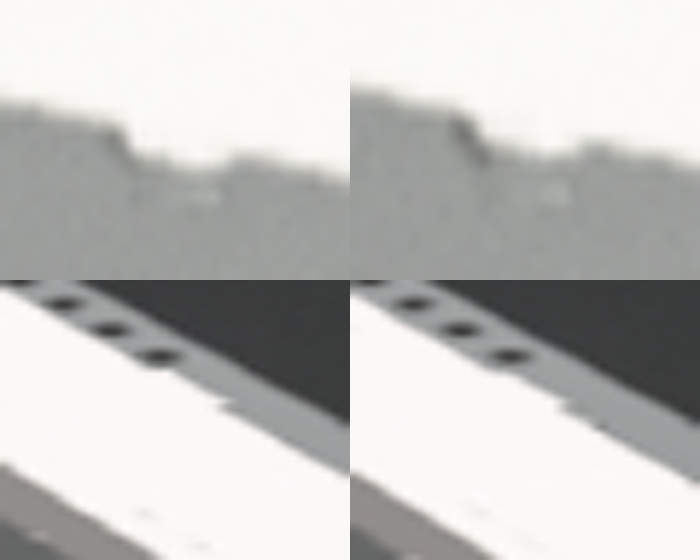

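The height is unchanged and the cover lies within its locating play. The tab stands out as it did at the start (step at (470,140) compared with (120,140)), so I'll hand in.

```bash
python3 -c "
from cell import job
print(job.finish_job())"
```

```text
the job is handed in; nothing more can be done
None
```

I handed the job in at about 37 s: the two flat packs are in the long tray, the two block batteries are in the short grey tray, and the empty meter's cover is back at its starting height with the tab sprung out, about 2 mm off its starting position in x (inside the locating play); no verdict came back.

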